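# Check the tilted plate warmer with the probe, then load and start it

## Robot

A 7-joint arm with a two-finger parallel gripper is mounted at the origin on the work surface. World frame = base frame: x ahead of the robot, y to its left, z up, the work surface at z = 0. Lengths are in m, angles in rad, forces in N, time in s.
With the tool pointing down it reaches from about 0.35 to 0.9 m from the base axis. Payload 7.2 kg.
Tool frame: the origin (TCP) lies at the very end of the fingers, on their centre line; the grasp point (between the pads) lies 19 mm behind it; z points along the fingers, y is the line along which they close (so a half turn about z gives the same grasp; the last joint's range is limited). The gripper opens to 88 mm and grips with 3 to 60 N. Pads are 20 mm wide; open, the fingers measure 115 mm over their backs; the gripper's body (75 mm by 178 mm) begins 61 mm behind the grasp point.
Start: joints at [1.215, 0.411, -0.013, 1.596, 0.006, 1.134, -0.082], TCP at [0.177, -0.599, 0.223] pointing down, gripper open.
Joint ranges: [-2.95, 2.95], [-0.29, 1.99], [-1.47, 1.44], [0.14, 2.54], [-1.03, 4.17], [0.13, 1.85], [-2.86, 2.86]. Speed limits (rad/s): [2.39, 2.39, 3.01, 3.01, 3.14, 3.14, 3.14].

## Interface

Orientations are given as [roll, pitch, yaw] about the fixed x, y, z axes, in that order (R = Rz(yaw) Ry(pitch) Rx(roll)).
In Python, from cell import bot, get_image gives the robot as it stands.
- The arm moves only by the tool drive_tool, never from a script. Its argument "deltas" is a list of rows, each an object of numbers: "dx", "dy", "dz": the shift along the world's x, y, z each as a share of 2 cm, from -1 to 1; "rx", "ry", "rz": the turn, a rotation vector about the world's x, y, z each as a share of 90 degrees, from -1 to 1; "claw": the gripper command: -1 is shut, 1 is fully open, values between are in proportion. A call has 1 to 12 rows; each row shifts and turns the commanded pose from where the row before left it; what a row does not reach is not made up. A row lasts 1/12 s, in which the tool goes at most 41.7 mm and 7.16 degrees, less where a joint would pass 70% of its speed; a pose out of reach is approached as far as the arm can. A call with a number of a shift or a turn outside -1 to 1 is refused whole. A call with a gripper value outside its range is refused whole. The fingers move at their own pace and stop on an object; "force" is the grip in N (left out, the last holds). Time passes only in rows, so rows that do not move let the fingers close. It gives the time, the measured TCP pose, the force, the opening and the grip force at its end, in the units of the state.
- bot.get_state(): the state, without advancing time (a new reading comes with each control period).
- get_image(name): name is "scene" or "top"; returns a dict with "frame" (480x640x3 uint8, red, green, blue), "z_map" (480x640 float32, m along the optical axis (not along the pixel's ray), 0 where there is no reading), "fx", "fy", "cx", "cy" (pixels), "T" (4x4, takes a point from camera to world coordinates). Camera axes: x right, y down, z forward; pixel columns grow to the right and rows downward; lengths in m; the calibration is good to about 2 mm. A picture is of the moment at which its call begins.
- bot.job_done(): hands the job in; it is judged then, once.
The state is a dict: "clock": time; "joints": joint angles; "qvel": joint speeds; "tau": joint torques, N m; "tcp_pos": TCP position; "orientation": TCP orientation; "ft_force": force on the tool from outside, world axes, zero at the start; "moment": the same for the moment, N m; "opening": finger opening in m; "grasp_force": force on a finger pad.
Only numpy, scipy, OpenCV 4.12 (cv2) and the standard library are available. Lean on these libraries where they do the work, as an engineer would, in place of code of your own. Each camera call takes 0.05 s, during which the arm holds its last target. There are 200 camera calls.

## Task

Get the tilted plate warmer ready: take the T-handled probe and gently touch its tip to the blue, then the green, then the red test pad on the bare shelf, and hang the probe back on its cradle. Then stack every strip plate there is flat on the shelf in one pile, wells up, lengthwise along the slope, each with its end against the backstop and between the two striped lines, let go of them, and only then push the red lever fully over to start the warmer. Leave the other things on the bench where they stand.

Things in the scene. Friction and masses are not known exactly. Their poses are not given: they have to be found in the camera images.
- deck: Fixed aluminium deck, 190 x 150 mm, sloping 0.35 rad. Origin on its top surface at the backstop's foot, mid-width, 42 mm over the table. x runs up the slope (surface x 0 to 190), y across, z is its normal. Backstop: grey plate along z with its face at x = 0, 110 mm wide, 80 tall, 10 thick. Striped lines 6 mm wide along x at y = -48 and 48 mm bound the pile's lane. White base below, no side walls.
- pad_blue (a point): Centre of the blue test pad, a flat 20 mm disc flush in the deck's top surface, at deck x 55, y 18 mm.
- pad_green (a point): Centre of the green test pad, 20 mm, flush in the deck, at deck x 100, y -18 mm.
- pad_red (a point): Centre of the red test pad, 20 mm, flush in the deck, at deck x 145, y 18 mm.
- cradle: Grey fixed probe cradle: base 160 x 60 x 8 mm, two blocks 65 mm tall and 50 mm wide (y) reaching from 36 to 74 mm either side of the middle along x, open at both y sides; 12 mm end lips on them at 67 to 74 mm. Origin centre of underside, z up. The probe's bar rests along x on both block tops, its stem hanging between.
- probe: Lilac T-handled probe, 0.12 kg: bar 120 mm along x, 24 wide in y, 28 high. Origin at the centre of the bar's underside, z up; from there a stem (18, then 10 mm thick) goes straight down 50 mm to the round tip. It begins on the cradle, origin 65 mm over the table, bar along the cradle's x.
- probe_tip (a point): Lowest point of the probe's steel tip, 50 mm below the probe's origin.
- plate1: Strip plate, white with rows of pink wells on top, 120 mm (x) x 60 mm (y) x 14 mm thick, 55 to 110 g, origin at the centre of its underside, z up. Lies on the bench at the start; three to five of the five are present. All alike, any order.
- plate2: Strip plate, white with rows of pink wells on top, 120 mm (x) x 60 mm (y) x 14 mm thick, 55 to 110 g, origin at the centre of its underside, z up. Lies on the bench at the start; three to five of the five are present. All alike, any order.
- plate3: Strip plate, white with rows of pink wells on top, 120 mm (x) x 60 mm (y) x 14 mm thick, 55 to 110 g, origin at the centre of its underside, z up. Lies on the bench at the start; three to five of the five are present. All alike, any order.
- plate4: Strip plate, white with rows of pink wells on top, 120 mm (x) x 60 mm (y) x 14 mm thick, 55 to 110 g, origin at the centre of its underside, z up. Lies on the bench at the start; three to five of the five are present. All alike, any order.
- plate5: Strip plate, white with rows of pink wells on top, 120 mm (x) x 60 mm (y) x 14 mm thick, 55 to 110 g, origin at the centre of its underside, z up. Lies on the bench at the start; three to five of the five are present. All alike, any order.
- switch (a joint): Angle of the red start lever (rad): 0 leaning to its own -x side (off), 1.0 swung fully over to its +x side (on). It turns about its y axis and stays where it is left.
- switch_tip (a point): Centre of the 26 mm red ball ending the 80 mm start lever, which pivots 22 mm over the table on a fixed white block 70 x 50 x 25 mm. The frame turns with the lever: y is the level pivot axis; at joint 0 z is up and x points level to the on side (away from the robot within 0.4 rad), the ball 38 mm to -x of the pivot and 70 mm above it; on, as far to +x. Light friction, about 1 N.
- reservoir: Bystander: empty white reservoir tray 100 x 140 x 35 mm, origin under its centre. Leave alone.
- amber_bottle: Bystander: amber bottle, 80 mm thick, 150 mm tall, origin under its centre. Leave alone.
- dishes: Bystander: pile of three clear dishes, 90 mm wide, 45 mm tall, origin under its centre. Leave alone.
- tip_box: Bystander: blue pipette-tip box 85 x 120 x 66 mm, origin under its centre. Leave alone.
- beaker: Bystander: glass beaker 70 mm wide, 85 mm tall, origin under its centre. Leave alone.

How it is judged:
On the way, in this order (a step that is already met when the one before it is completed fails the run):
1. with the held probe, its tip touches the blue pad (distance between probe_tip and pad_blue below 0.01 m and contact force between probe and deck above 0.3 N and contact force between the fingers and probe above 1 N), for 0.2 s.
2. with the held probe, its tip touches the green pad (distance between probe_tip and pad_green below 0.01 m and contact force between probe and deck above 0.3 N and contact force between the fingers and probe above 1 N), for 0.2 s.
3. with the held probe, its tip touches the red pad (distance between probe_tip and pad_red below 0.01 m and contact force between probe and deck above 0.3 N and contact force between the fingers and probe above 1 N), for 0.2 s.
4. the probe lies on its cradle again, let go (x of probe in the frame of cradle between -0.014 and 0.014 m and y of probe in the frame of cradle between -0.018 and 0.018 m and z of probe in the frame of cradle between 0.06 and 0.07 m and angle between probe's own z axis and vertical below 0.1 rad and contact force between the fingers and probe below 0.1 N), for 0.3 s.
5. every strip plate is in the pile on the shelf against the backstop, let go (all of step 4 and x of plate1 in the frame of deck between 0.055 and 0.0655 m and y of plate1 in the frame of deck between -0.015 and 0.015 m and z of plate1 in the frame of deck between -0.004 and 0.062 m and angle between the x axis of each of plate1, plate2, plate3, plate4, plate5 and the x axis of deck, either way round below 0.1 rad and angle between the z axis of each of plate1, plate2, plate3, plate4, plate5 and the z axis of deck, either way round below 0.06 rad and linear speed of each of plate1, plate2, plate3, plate4, plate5 below 0.02 m/s and contact force between the fingers and plate1 below 0.1 N and x of plate2 in the frame of deck between 0.055 and 0.0655 m and y of plate2 in the frame of deck between -0.015 and 0.015 m and z of plate2 in the frame of deck between -0.004 and 0.062 m and contact force between the fingers and plate2 below 0.1 N and x of plate3 in the frame of deck between 0.055 and 0.0655 m and y of plate3 in the frame of deck between -0.015 and 0.015 m and z of plate3 in the frame of deck between -0.004 and 0.062 m and contact force between the fingers and plate3 below 0.1 N and x of plate4 in the frame of deck between 0.055 and 0.0655 m and y of plate4 in the frame of deck between -0.015 and 0.015 m and z of plate4 in the frame of deck between -0.004 and 0.062 m and contact force between the fingers and plate4 below 0.1 N and x of plate5 in the frame of deck between 0.055 and 0.0655 m and y of plate5 in the frame of deck between -0.015 and 0.015 m and z of plate5 in the frame of deck between -0.004 and 0.062 m and contact force between the fingers and plate5 below 0.1 N), for 0.3 s.
6. the red lever is pushed over to on (value of joint switch above 0.85 rad), for 0.2 s.
At the end, for the whole second after the job is handed in: Every plate lies flat in the pile, end within 5.5 mm of the backstop, centre within 15 mm of the lane's middle, along the slope within 0.10 rad, released and still; the probe is upright on its cradle (within 14 mm lengthwise, 18 mm sideways); the lever is past 0.85 rad (all of step 5 and value of joint switch above 0.85 rad); the robot touches nothing.
It fails at once if the probe is pressed hard on the shelf (over 30 N) (contact force between probe and deck above 30 N).
It fails at once if a bystander is moved more than 40 mm (distance of any of reservoir, amber_bottle, dishes, tip_box, beaker from where it was at the start of the episode above 0.04 m).
Of plate1, plate2, plate3, plate4, plate5 only 3 to 5 are there at a start; the rules pass over those that are not, and their reading is None.
At some moment in a run one of plate1, plate2, plate3, plate4, plate5 may be knocked a few centimetres aside while the robot is not near it.
It also fails if it takes over 210 s, if anything falls off the work surface, if the arm or the gripper's body presses on something with over 40 N, if the wrist force passes 120 N, or if a joint passes its speed limit or range.

## Working session

There is one attempt and no reset: what is moved stays moved. The work goes in short steps, Python scripts to look and compute and a tool call to move; the robot and the scene stay as the last step left them, time stands still between calls to the robot, and variables do not carry over. Pictures are saved under pics/ and viewed, at most 14 in all, crops included, and the job is handed in when it is done.

Besides the shell and the picture viewer there is one more tool, called after ">>>" in YAML: its name, and indented under it one key for each argument. drive_tool: Moves the arm, as the interface text tells. Its arguments: {"type":"object","properties":{"deltas":{"type":"array"},"force":{"type":"number"}},"required":["deltas"]}

```bash
ls; mkdir -p pics; python3 - <<'E'
from cell import bot,get_image
import cv2,numpy as np
print(bot.get_state())
for n in("scene","top"):
    d=get_image(n); cv2.imwrite(f"pics/{n}0.png",d["frame"][:,:,::-1]); np.savez(f"/tmp/{n}0.npz",**d)
    print(n,d["fx"],d["cx"],d["cy"],np.round(d["T"],3).tolist())
E
```

```text
pics
{'clock': 0.0, 'joints': array([ 1.2147827 ,  0.41189155, -0.01270983,  1.59703581,  0.00561585,
        1.13430313, -0.08220784]), 'qvel': array([-5.34614708e-05,  1.32065035e-03,  1.61604686e-04, -5.18252631e-04,
        1.43346177e-03, -4.21447555e-06, -1.23778995e-03]), 'tau': array([-6.11781361e-04, -5.87945724e+01,  6.41613398e-01, -2.91074663e+01,
       -5.37419622e-02,  1.82845036e-02,  1.57611157e-04]), 'tcp_pos': array([ 0.17721992, -0.59882086,  0.22181767]), 'orientation': array([-3.13999570e+00,  1.28881705e-04,  2.87835192e-01]), 'ft_force': array([0.14891667, 0.32173834, 0.42815761]), 'moment': array([-0.01198103,  0.01084143,  0.04744117]), 'grasp_force': 0.0, 'opening': 0.08767106813820452}
scene 481.4221072644608 323.06811838680477 239.2984412060787 [[-0.75, 0.403, -0.524, 1.123], [0.661, 0.457, -0.594, 0.713], [0.0, -0.793, -0.61, 0.786], [0.0, 0.0, 0.0, 1.0]]
top 468.6535345223716 321.2977168359283 250.05188023933934 [[0.004, -0.993, 0.119, 0.383], [-1.0, -0.005, -0.009, 0.039], [0.01, -0.119, -0.993, 1.171], [0.0, 0.0, 0.0, 1.0]]
```

View pics/top0.png

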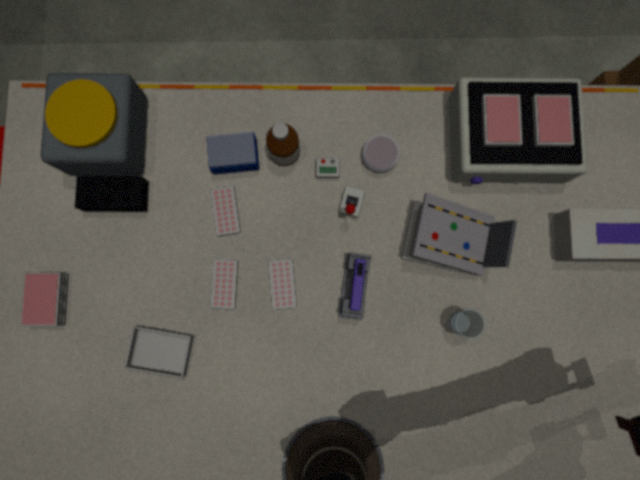

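View pics/scene0.png

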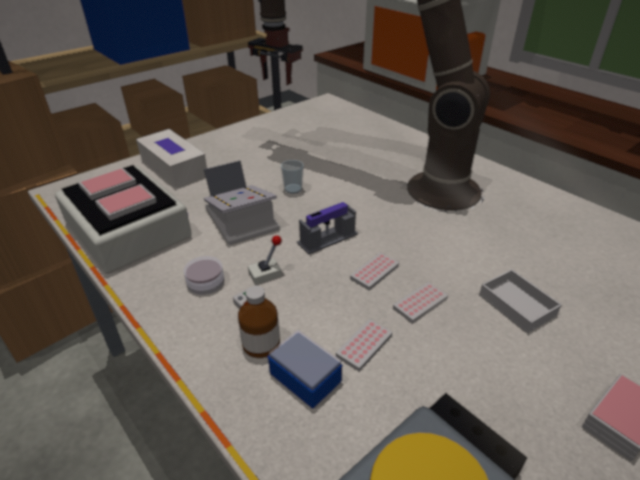

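Top view: three strip plates at about (226,211), (224,284), (282,284). Probe on its cradle is at (355,285), the lever's red ball at (350,208). Deck pads are blue (466,246), green (454,226), red (435,236), with the backstop on the right. The scene view confirms three plates. The pink-topped boxes at the edges aren't strip plates.

```bash
cat > h.py <<'E'
import numpy as np,cv2
from cell import bot,get_image
def ray(d,u,v,z):
    """pixel -> world point on plane z"""
    T=d["T"];r=T[:3,:3]@np.array([(u-d["cx"])/d["fx"],(v-d["cy"])/d["fy"],1]);o=T[:3,3]
    return o+r*(z-o[2])/r[2]
def cloud(d):
    z=d["z_map"];v,u=np.mgrid[:480,:640]
    P=np.stack([(u-d["cx"])/d["fx"]*z,(v-d["cy"])/d["fy"]*z,z],-1)
    return P@d["T"][:3,:3].T+d["T"][:3,3]
def blobs(d,lo,hi,box,amin=8,close=0):
    hsv=cv2.cvtColor(np.ascontiguousarray(d["frame"]),cv2.COLOR_RGB2HSV)
    m=cv2.inRange(hsv,lo,hi)
    if lo[0]==0 and hi[0]<20: m|=cv2.inRange(hsv,(172,)+tuple(lo[1:]),(180,)+tuple(hi[1:]))
    k=np.zeros_like(m);x0,y0,x1,y1=box;k[y0:y1,x0:x1]=m[y0:y1,x0:x1]
    if close:k=cv2.morphologyEx(k,cv2.MORPH_CLOSE,np.ones((close,close)))
    n,lab,st,c=cv2.connectedComponentsWithStats(k)
    return [(c[i],st[i,4],np.argwhere(lab==i)[:,::-1].astype(np.float32)) for i in range(1,n) if st[i,4]>=amin]
E
cat > m0.py <<'E'
from h import *
d=dict(np.load("/tmp/top0.npz"));C=cloud(d)
f=d["frame"]
for u,v in[(466,246),(454,226),(435,236),(350,208),(357,285),(360,262),(226,205)]:print((u,v),f[v,u],C[v,u].round(3), cv2.cvtColor(f[v:v+1,u:u+1],cv2.COLOR_RGB2HSV)[0,0])
dk=(405,190,520,280)
pads=[]
for n,lo,hi,x,y in[("blue",(105,120,50),(130,255,255),.055,.018),("green",(45,80,40),(90,255,255),.1,-.018),("red",(0,120,80),(8,255,255),.145,.018)]:
    b=max(blobs(d,lo,hi,(420,215,480,255),5),key=lambda t:t[1]);p=ray(d,*b[0],.042+x*np.sin(.35));print(n,b[0].round(1),b[1],p.round(4),C[int(round(b[0][1])),int(round(b[0][0]))].round(3));pads.append((x*np.cos(.35),y,p))
A=np.array([q[:2] for q in pads]);B=np.array([q[2][:2] for q in pads])
a=(A-A.mean(0))@[1,1j];b=(B-B.mean(0))@[1,1j];s=np.vdot(a,b);yaw=np.angle(s);R=np.array([[np.cos(yaw),-np.sin(yaw)],[np.sin(yaw),np.cos(yaw)]])
o=B.mean(0)-R@A.mean(0);print("deck",o.round(4),"yaw",yaw.round(3),"scale",abs(s)/np.vdot(a,a).real,"res",(A@R.T+o-B).round(4).tolist())
def rect(n,bl,z):
    r=cv2.minAreaRect(bl[2]);bx=cv2.boxPoints(r);W=np.array([ray(d,*q,z)[:2] for q in bx]);e=W[1]-W[0];g=W[2]-W[1]
    l=e if np.hypot(*e)>np.hypot(*g) else g
    print(n,W.mean(0).round(4),"L",np.hypot(*e).round(3),np.hypot(*g).round(3),"ang",np.arctan2(l[1],l[0]).round(3),bl[1],"z",C[bl[2][:,1].astype(int),bl[2][:,0].astype(int)][:,2].mean().round(3))
for bl in blobs(d,(112,60,40),(150,255,255),(335,240,380,325),30):rect("probe",bl,.093)
for bl in blobs(d,(0,120,80),(8,255,255),(335,195,365,220),5):print("ball",bl[0],bl[1],ray(d,*bl[0],.092).round(4),C[int(bl[0][1]),int(bl[0][0])].round(3))
z=C[:,:,2]
for bl in blobs(d,(0,35,80),(12,255,255),(190,175,310,320),3,9):rect("plate",bl,.014)
# plates by height
m=((z>.008)&(z<.022)).astype(np.uint8);m[:175]=0;m[320:]=0;m[:,:190]=0;m[:,310:]=0
n,lab,st,c=cv2.connectedComponentsWithStats(m)
for i in range(1,n):
    if st[i,4]>100:rect("plateZ",(c[i],st[i,4],np.argwhere(lab==i)[:,::-1].astype(np.float32)),.014)
m=((z>.055)&(z<.12)).astype(np.uint8);k=np.zeros_like(m);k[240:330,330:385]=m[240:330,330:385]
n,lab,st,c=cv2.connectedComponentsWithStats(k)
for i in range(1,n):
    if st[i,4]>30:rect("cradZ",(c[i],st[i,4],np.argwhere(lab==i)[:,::-1].astype(np.float32)),.085)
E
python3 m0.py
```

```text
(466, 246) [ 3 39 84] [ 0.527 -0.316  0.066] [107 246  84]
(454, 226) [12 70 33] [ 0.573 -0.285  0.077] [ 71 211  70]
(435, 236) [103   4   0] [ 0.547 -0.235  0.094] [  1 255 103]
(350, 208) [106  12  11] [ 0.609 -0.037  0.107] [  0 229 106]
(357, 285) [ 70  56 114] [ 0.432 -0.053  0.095] [127 130 114]
(360, 262) [53 44 87] [ 0.485 -0.06   0.096] [126 126  87]
(226, 205) [120 109 107] [0.635 0.269 0.012] [  5  28 120]
blue [466.  245.5] 26 [ 0.529  -0.3176  0.0609] [ 0.527 -0.316  0.066]
green [453.5 225.9] 35 [ 0.5737 -0.2845  0.0763] [ 0.573 -0.285  0.077]
red [434.6 235.9] 36 [ 0.5473 -0.235   0.0917] [ 0.547 -0.235  0.094]
deck [ 0.5354 -0.372 ] yaw 1.352 scale 1.0033270334673974 res [[0.0001, -0.0001], [-0.0003, 0.0003], [0.0002, -0.0002]]
probe [ 0.4347 -0.0539] L 0.121 0.028 ang -0.128 573 z 0.091
ball [350.30357143 208.35714286] 56 [ 0.6113 -0.0384  0.092 ] [ 0.609 -0.037  0.107]
plate [0.6219 0.272 ] L 0.044 0.11 ang -2.971 739 z 0.019
plate [0.4385 0.2687] L 0.11 0.043 ang -0.028 777 z 0.018
plate [0.4383 0.1256] L 0.042 0.107 ang -3.039 735 z 0.017
plateZ [0.6196 0.2706] L 0.061 0.121 ang -2.977 1127 z 0.014
plateZ [0.4371 0.1244] L 0.061 0.12 ang -3.043 1183 z 0.014
plateZ [0.4368 0.2673] L 0.121 0.062 ang -0.035 1195 z 0.014
cradZ [ 0.4329 -0.0518] L 0.147 0.051 ang -0.135 1042 z 0.081
```

>>> drive_tool:
  deltas:
    - {"dx": 0.46,"dy": 0.97,"rz": -0.045,"claw": 1}
    - {"dx": 0.46,"dy": 0.97,"rz": -0.045,"claw": 1}
    - {"dx": 0.46,"dy": 0.97,"rz": -0.045,"claw": 1}
    - {"dx": 0.46,"dy": 0.97,"rz": -0.045,"claw": 1}
    - {"dx": 0.46,"dy": 0.97,"rz": -0.045,"claw": 1}
    - {"dx": 0.46,"dy": 0.97,"rz": -0.045,"claw": 1}
    - {"dx": 0.46,"dy": 0.97,"claw": 1}
    - {"dx": 0.46,"dy": 0.97,"claw": 1}
    - {"dx": 0.46,"dy": 0.97,"claw": 1}
    - {"dx": 0.46,"dy": 0.97,"claw": 1}
    - {"dx": 0.46,"dy": 0.97,"claw": 1}
    - {"dx": 0.46,"dy": 0.97,"claw": 1}
  force: 30

```text
$.deltas[0]: bad value
```

>>> drive_tool:
  deltas:
    - {"dx": 0.46,"dy": 0.97,"claw": 1}
    - {"dx": 0.46,"dy": 0.97,"claw": 1}
    - {"dx": 0.46,"dy": 0.97,"claw": 1}
    - {"dx": 0.46,"dy": 0.97,"claw": 1}
    - {"dx": 0.46,"dy": 0.97,"claw": 1}
    - {"dx": 0.46,"dy": 0.97,"claw": 1}
    - {"dx": 0.46,"dy": 0.97,"claw": 1}
    - {"dx": 0.46,"dy": 0.97,"claw": 1}
    - {"dx": 0.46,"dy": 0.97,"claw": 1}
    - {"dx": 0.46,"dy": 0.97,"claw": 1}
    - {"dx": 0.46,"dy": 0.97,"claw": 1}
    - {"claw": 1}

```text
$.deltas[0]: bad value
```

>>> drive_tool:
  deltas:
    - {"dx": 0.46,"dy": 0.97,"dz": 0,"rx": 0,"ry": 0,"rz": -0.045,"claw": 1}
    - {"dx": 0.46,"dy": 0.97,"dz": 0,"rx": 0,"ry": 0,"rz": -0.045,"claw": 1}
    - {"dx": 0.46,"dy": 0.97,"dz": 0,"rx": 0,"ry": 0,"rz": -0.045,"claw": 1}
    - {"dx": 0.46,"dy": 0.97,"dz": 0,"rx": 0,"ry": 0,"rz": -0.045,"claw": 1}
    - {"dx": 0.46,"dy": 0.97,"dz": 0,"rx": 0,"ry": 0,"rz": -0.045,"claw": 1}
    - {"dx": 0.46,"dy": 0.97,"dz": 0,"rx": 0,"ry": 0,"rz": -0.045,"claw": 1}
    - {"dx": 0.46,"dy": 0.97,"dz": 0,"rx": 0,"ry": 0,"rz": 0,"claw": 1}
    - {"dx": 0.46,"dy": 0.97,"dz": 0,"rx": 0,"ry": 0,"rz": 0,"claw": 1}
    - {"dx": 0.46,"dy": 0.97,"dz": 0,"rx": 0,"ry": 0,"rz": 0,"claw": 1}
    - {"dx": 0.46,"dy": 0.97,"dz": 0,"rx": 0,"ry": 0,"rz": 0,"claw": 1}
    - {"dx": 0.46,"dy": 0.97,"dz": 0,"rx": 0,"ry": 0,"rz": 0,"claw": 1}
    - {"dx": 0.46,"dy": 0.97,"dz": 0,"rx": 0,"ry": 0,"rz": 0,"claw": 1}
  force: 30

```text
clock: 1.1
tcp_pos: [0.288, -0.3653, 0.2224]
orientation: [-3.141, 0.0, -0.136]
ft_force: [-0.4, 0.5, -0.1]
opening: 0.0879
grasp_force: 0.0
```

>>> drive_tool:
  deltas:
    - {"dx": 0.46,"dy": 0.97,"dz": 0,"rx": 0,"ry": 0,"rz": 0,"claw": 1}
    - {"dx": 0.46,"dy": 0.97,"dz": 0,"rx": 0,"ry": 0,"rz": 0,"claw": 1}
    - {"dx": 0.46,"dy": 0.97,"dz": 0,"rx": 0,"ry": 0,"rz": 0,"claw": 1}
    - {"dx": 0.46,"dy": 0.97,"dz": 0,"rx": 0,"ry": 0,"rz": 0,"claw": 1}
    - {"dx": 0.46,"dy": 0.97,"dz": 0,"rx": 0,"ry": 0,"rz": 0,"claw": 1}
    - {"dx": 0.46,"dy": 0.97,"dz": 0,"rx": 0,"ry": 0,"rz": 0,"claw": 1}
    - {"dx": 0.46,"dy": 0.97,"dz": 0,"rx": 0,"ry": 0,"rz": 0,"claw": 1}
    - {"dx": 0.46,"dy": 0.97,"dz": 0,"rx": 0,"ry": 0,"rz": 0,"claw": 1}
    - {"dx": 0.46,"dy": 0.97,"dz": 0,"rx": 0,"ry": 0,"rz": 0,"claw": 1}
    - {"dx": 0.46,"dy": 0.97,"dz": 0,"rx": 0,"ry": 0,"rz": 0,"claw": 1}
    - {"dx": 0.46,"dy": 0.97,"dz": 0,"rx": 0,"ry": 0,"rz": 0,"claw": 1}
    - {"dx": 0.46,"dy": 0.97,"dz": 0,"rx": 0,"ry": 0,"rz": 0,"claw": 1}

```text
clock: 2.1
tcp_pos: [0.3982, -0.1327, 0.2225]
orientation: [3.142, 0.0, -0.136]
ft_force: [0.4, -0.6, -0.0]
opening: 0.0877
grasp_force: 0.0
```

>>> drive_tool:
  deltas:
    - {"dx": 0.45,"dy": 0.97,"dz": 0,"rx": 0,"ry": 0,"rz": 0,"claw": 1}
    - {"dx": 0.45,"dy": 0.97,"dz": 0,"rx": 0,"ry": 0,"rz": 0,"claw": 1}
    - {"dx": 0.45,"dy": 0.97,"dz": 0,"rx": 0,"ry": 0,"rz": 0,"claw": 1}
    - {"dx": 0.4,"dy": 0.97,"dz": 0,"rx": 0,"ry": 0,"rz": 0,"claw": 1}
    - {"dx": 0,"dy": 0,"dz": 0,"rx": 0,"ry": 0,"rz": 0,"claw": 1}
    - {"dx": 0,"dy": 0,"dz": 0,"rx": 0,"ry": 0,"rz": 0,"claw": 1}

```text
clock: 2.6
tcp_pos: [0.4332, -0.0553, 0.2224]
orientation: [-3.142, 0.001, -0.134]
ft_force: [0.5, -0.6, 0.1]
opening: 0.0875
grasp_force: 0.0
```

>>> drive_tool:
  deltas:
    - {"dx": 0.04,"dy": 0.1,"dz": -0.9,"rx": 0,"ry": 0,"rz": 0,"claw": 1}
    - {"dx": 0,"dy": 0,"dz": -0.9,"rx": 0,"ry": 0,"rz": 0,"claw": 1}
    - {"dx": 0,"dy": 0,"dz": -0.9,"rx": 0,"ry": 0,"rz": 0,"claw": 1}
    - {"dx": 0,"dy": 0,"dz": -0.9,"rx": 0,"ry": 0,"rz": 0,"claw": 1}
    - {"dx": 0,"dy": 0,"dz": -0.9,"rx": 0,"ry": 0,"rz": 0,"claw": 1}
    - {"dx": 0,"dy": 0,"dz": -0.9,"rx": 0,"ry": 0,"rz": 0,"claw": 1}
    - {"dx": 0,"dy": 0,"dz": -0.9,"rx": 0,"ry": 0,"rz": 0,"claw": 1}
    - {"dx": 0,"dy": 0,"dz": -0.9,"rx": 0,"ry": 0,"rz": 0,"claw": 1}
    - {"dx": 0,"dy": 0,"dz": -0.8,"rx": 0,"ry": 0,"rz": 0,"claw": 1}
    - {"dx": 0,"dy": 0,"dz": 0,"rx": 0,"ry": 0,"rz": 0,"claw": 1}
    - {"dx": 0,"dy": 0,"dz": 0,"rx": 0,"ry": 0,"rz": 0,"claw": 1}

```text
clock: 3.52
tcp_pos: [0.433, -0.0549, 0.0623]
orientation: [3.141, 0.002, -0.137]
ft_force: [-0.9, -0.4, -0.1]
opening: 0.0878
grasp_force: 0.0
```

```bash
python3 - <<'E'
from h import *
d=get_image("scene");np.savez("/tmp/scene1.npz",**d);cv2.imwrite("pics/s1.png",cv2.resize(d["frame"][100:330,180:440,::-1],None,fx=2.5,fy=2.5))
E
```

```text
(no output)
```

View pics/s1.png

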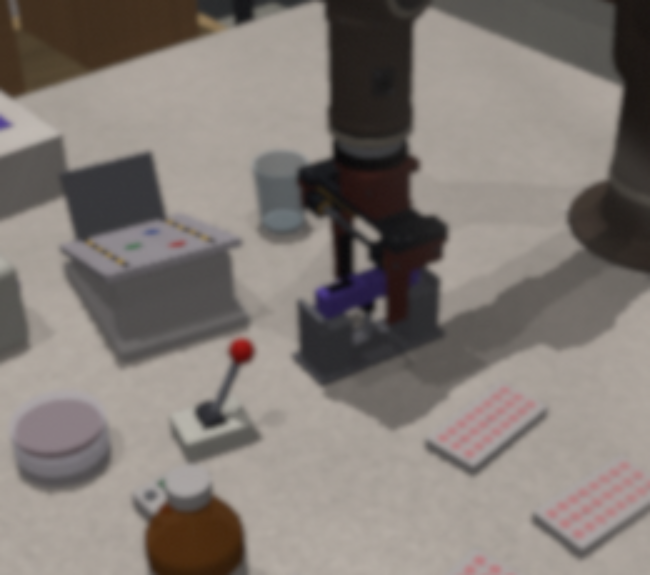

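Fingers straddle the bar cleanly at crop (370,290), between the cradle blocks. Closing and lifting.

>>> drive_tool:
  deltas:
    - {"dx": 0,"dy": 0,"dz": 0,"rx": 0,"ry": 0,"rz": 0,"claw": -1}
    - {"dx": 0,"dy": 0,"dz": 0,"rx": 0,"ry": 0,"rz": 0,"claw": -1}
    - {"dx": 0,"dy": 0,"dz": 0,"rx": 0,"ry": 0,"rz": 0,"claw": -1}
    - {"dx": 0,"dy": 0,"dz": 0,"rx": 0,"ry": 0,"rz": 0,"claw": -1}
    - {"dx": 0,"dy": 0,"dz": 0,"rx": 0,"ry": 0,"rz": 0,"claw": -1}
    - {"dx": 0,"dy": 0,"dz": 0,"rx": 0,"ry": 0,"rz": 0,"claw": -1}
    - {"dx": 0,"dy": 0,"dz": 0,"rx": 0,"ry": 0,"rz": 0,"claw": -1}
    - {"dx": 0,"dy": 0,"dz": 0,"rx": 0,"ry": 0,"rz": 0,"claw": -1}
  force: 30

```text
clock: 4.23
tcp_pos: [0.434, -0.0541, 0.0627]
orientation: [3.142, -0.0, -0.136]
ft_force: [-0.6, 1.3, -0.0]
opening: 0.0382
grasp_force: 0.0
```

>>> drive_tool:
  deltas:
    - {"dx": 0,"dy": 0,"dz": 0.3,"rx": 0,"ry": 0,"rz": 0,"claw": -1}
    - {"dx": 0,"dy": 0,"dz": 0.7,"rx": 0,"ry": 0,"rz": 0,"claw": -1}
    - {"dx": 0,"dy": 0,"dz": 1,"rx": 0,"ry": 0,"rz": 0,"claw": -1}
    - {"dx": 0,"dy": 0,"dz": 1,"rx": 0,"ry": 0,"rz": 0,"claw": -1}
    - {"dx": 0,"dy": 0,"dz": 1,"rx": 0,"ry": 0,"rz": 0,"claw": -1}
    - {"dx": 0,"dy": 0,"dz": 1,"rx": 0,"ry": 0,"rz": 0,"claw": -1}
    - {"dx": 0,"dy": 0,"dz": 1,"rx": 0,"ry": 0,"rz": 0,"claw": -1}
    - {"dx": 0,"dy": 0,"dz": 1,"rx": 0,"ry": 0,"rz": 0,"claw": -1}
    - {"dx": 0,"dy": 0,"dz": 1,"rx": 0,"ry": 0,"rz": 0,"claw": -1}
    - {"dx": 0,"dy": 0,"dz": 0,"rx": 0,"ry": 0,"rz": 0,"claw": -1}
    - {"dx": 0,"dy": 0,"dz": 0,"rx": 0,"ry": 0,"rz": 0,"claw": -1}

```text
clock: 5.15
tcp_pos: [0.4343, -0.0541, 0.2235]
orientation: [3.141, -0.002, -0.136]
ft_force: [-0.4, 0.1, -1.7]
opening: 0.0233
grasp_force: 30.0
```

```bash
python3 - <<'E'
from h import *
d=get_image("scene");np.savez("/tmp/scene2.npz",**d);cv2.imwrite("pics/s2.png",cv2.resize(d["frame"][60:320,200:440,::-1],None,fx=2.3,fy=2.3))
E
```

```text
(no output)
```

View pics/s2.png

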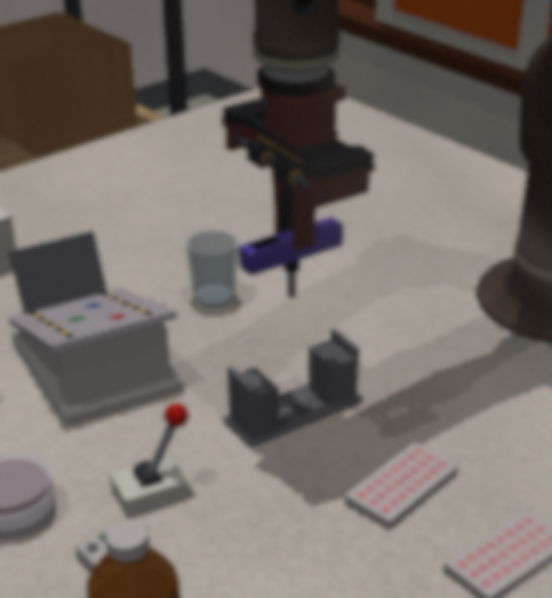

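Probe held and level, tip at crop (291,296), i.e. scene (326.5,188.7). The lift began before the grip closed, so I'll measure how low the probe sits in the fingers.

```bash
python3 - <<'E'
from h import *
d=dict(np.load("/tmp/scene2.npz"))
for u,v in((326.5,188.7),(326.5,187)):
  for z in(.12,.14,.16,.17,.176,.18):print(u,v,z,ray(d,u,v,z).round(4))
C=cloud(d)
P=np.vstack([C[b[2][:,1].astype(int),b[2][:,0].astype(int)] for b in blobs(d,(112,60,30),(150,255,255),(290,140,370,190),20)])
ok=P[:,2]>.1;P=P[ok];print(len(P),np.percentile(P,[2,50,98],axis=0).round(4))
b=(P-[.4343,-.0541,.2235]);a=-.136
s=b[:,:2]@[np.cos(a),np.sin(a)];t=b[:,:2]@[-np.sin(a),np.cos(a)]
print("along",np.percentile(s,[2,98]),"across",np.percentile(t,[2,98]),"z",np.percentile(b[:,2],[2,50,98]))
# fit tilt: slope of upper edge z vs along
for lo in np.arange(-.06,.06,.02):
  k=(s>lo)&(s<lo+.02)
  if k.sum()>5:print(lo.round(2),np.percentile(b[k,2],[5,95]).round(4))
E
```

```text
326.5 188.7 0.12 [ 0.3997 -0.0936  0.12  ]
326.5 188.7 0.14 [ 0.4214 -0.0694  0.14  ]
326.5 188.7 0.16 [ 0.4432 -0.0451  0.16  ]
326.5 188.7 0.17 [ 0.454 -0.033  0.17 ]
326.5 188.7 0.176 [ 0.4605 -0.0258  0.176 ]
326.5 188.7 0.18 [ 0.4649 -0.0209  0.18  ]
326.5 187 0.12 [ 0.394 -0.1    0.12 ]
326.5 187 0.14 [ 0.4159 -0.0755  0.14  ]
326.5 187 0.16 [ 0.4378 -0.0511  0.16  ]
326.5 187 0.17 [ 0.4488 -0.0389  0.17  ]
326.5 187 0.176 [ 0.4553 -0.0316  0.176 ]
326.5 187 0.18 [ 0.4597 -0.0267  0.18  ]
479 [[ 0.3859 -0.0651  0.2076]
 [ 0.4509 -0.0438  0.2249]
 [ 0.4967 -0.0306  0.2335]]
along [-0.04971154  0.0620092 ] across [-0.00740073  0.02287426] z [-0.01592775  0.00139517  0.01002346]
-0.06 [-0.0123  0.0087]
-0.04 [-0.0123  0.0077]
-0.02 [-0.0129  0.0202]
0.0 [-0.0178  0.0083]
0.02 [-0.0122  0.0086]
0.04 [-0.013   0.0087]
```

The bar sits about 16 mm low in the fingers, so only the pad tips hold it. I'll set it back on the cradle and regrip properly.

>>> drive_tool:
  deltas:
    - {"dx": 0,"dy": 0,"dz": -0.9,"rx": 0,"ry": 0,"rz": 0,"claw": -1}
    - {"dx": 0,"dy": 0,"dz": -0.9,"rx": 0,"ry": 0,"rz": 0,"claw": -1}
    - {"dx": 0,"dy": 0,"dz": -0.9,"rx": 0,"ry": 0,"rz": 0,"claw": -1}
    - {"dx": 0,"dy": 0,"dz": -0.9,"rx": 0,"ry": 0,"rz": 0,"claw": -1}
    - {"dx": 0,"dy": 0,"dz": -0.9,"rx": 0,"ry": 0,"rz": 0,"claw": -1}
    - {"dx": 0,"dy": 0,"dz": -0.9,"rx": 0,"ry": 0,"rz": 0,"claw": -1}
    - {"dx": 0,"dy": 0,"dz": -0.9,"rx": 0,"ry": 0,"rz": 0,"claw": -1}
    - {"dx": 0,"dy": 0,"dz": -0.3,"rx": 0,"ry": 0,"rz": 0,"claw": -1}
    - {"dx": 0,"dy": 0,"dz": -0.3,"rx": 0,"ry": 0,"rz": 0,"claw": -1}
    - {"dx": 0,"dy": 0,"dz": 0,"rx": 0,"ry": 0,"rz": 0,"claw": -1}

```text
clock: 6.03
tcp_pos: [0.4333, -0.0539, 0.0838]
orientation: [-3.142, 0.002, -0.136]
ft_force: [-0.1, -0.3, -0.3]
opening: 0.0235
grasp_force: 30.0
```

>>> drive_tool:
  deltas:
    - {"dx": 0,"dy": 0,"dz": 0,"rx": 0,"ry": 0,"rz": 0,"claw": 0.2}
    - {"dx": 0,"dy": 0,"dz": 0,"rx": 0,"ry": 0,"rz": 0,"claw": 0.2}
    - {"dx": 0,"dy": 0,"dz": 0,"rx": 0,"ry": 0,"rz": 0,"claw": 0.2}
    - {"dx": 0,"dy": 0,"dz": 0,"rx": 0,"ry": 0,"rz": 0,"claw": 0.2}
    - {"dx": 0,"dy": 0,"dz": -0.5,"rx": 0,"ry": 0,"rz": 0,"claw": 0.2}
    - {"dx": 0,"dy": 0,"dz": -0.5,"rx": 0,"ry": 0,"rz": 0,"claw": 0.2}
    - {"dx": 0,"dy": 0,"dz": -0.15,"rx": 0,"ry": 0,"rz": 0,"claw": 0.2}
    - {"dx": 0,"dy": 0,"dz": 0,"rx": 0,"ry": 0,"rz": 0,"claw": 0.2}

```text
clock: 6.7
tcp_pos: [0.433, -0.054, 0.0603]
orientation: [-3.142, 0.003, -0.136]
ft_force: [-0.1, 0.8, -0.0]
opening: 0.0524
grasp_force: 0.0
```

>>> drive_tool:
  deltas:
    - {"dx": 0,"dy": 0,"dz": 0,"rx": 0,"ry": 0,"rz": 0,"claw": -1}
    - {"dx": 0,"dy": 0,"dz": 0,"rx": 0,"ry": 0,"rz": 0,"claw": -1}
    - {"dx": 0,"dy": 0,"dz": 0,"rx": 0,"ry": 0,"rz": 0,"claw": -1}
    - {"dx": 0,"dy": 0,"dz": 0,"rx": 0,"ry": 0,"rz": 0,"claw": -1}
    - {"dx": 0,"dy": 0,"dz": 0,"rx": 0,"ry": 0,"rz": 0,"claw": -1}
    - {"dx": 0,"dy": 0,"dz": 0,"rx": 0,"ry": 0,"rz": 0,"claw": -1}
    - {"dx": 0,"dy": 0,"dz": 0,"rx": 0,"ry": 0,"rz": 0,"claw": -1}
    - {"dx": 0,"dy": 0,"dz": 0,"rx": 0,"ry": 0,"rz": 0,"claw": -1}
    - {"dx": 0,"dy": 0,"dz": 0,"rx": 0,"ry": 0,"rz": 0,"claw": -1}
    - {"dx": 0,"dy": 0,"dz": 0,"rx": 0,"ry": 0,"rz": 0,"claw": -1}

```text
clock: 7.53
tcp_pos: [0.4341, -0.0541, 0.0618]
orientation: [3.141, -0.0, -0.136]
ft_force: [-1.3, 0.5, 4.1]
opening: 0.0242
grasp_force: 30.0
```

>>> drive_tool:
  deltas:
    - {"dx": 0,"dy": 0,"dz": 0.4,"rx": 0,"ry": 0,"rz": 0,"claw": -1}
    - {"dx": 0,"dy": 0,"dz": 0.9,"rx": 0,"ry": 0,"rz": 0,"claw": -1}
    - {"dx": 0,"dy": 0,"dz": 0.9,"rx": 0,"ry": 0,"rz": 0,"claw": -1}
    - {"dx": 0,"dy": 0,"dz": 0.9,"rx": 0,"ry": 0,"rz": 0,"claw": -1}
    - {"dx": 0,"dy": 0,"dz": 0.9,"rx": 0,"ry": 0,"rz": 0,"claw": -1}
    - {"dx": 0,"dy": 0,"dz": 0.9,"rx": 0,"ry": 0,"rz": 0,"claw": -1}
    - {"dx": 0,"dy": 0,"dz": 0.9,"rx": 0,"ry": 0,"rz": 0,"claw": -1}
    - {"dx": 0,"dy": 0,"dz": 0.9,"rx": 0,"ry": 0,"rz": 0,"claw": -1}
    - {"dx": 0.2,"dy": -0.5,"dz": 0.3,"rx": 0,"ry": 0,"rz": 0,"claw": -1}
    - {"dx": 0.25,"dy": -0.7,"dz": 0,"rx": 0,"ry": 0,"rz": 0,"claw": -1}
    - {"dx": 0.3,"dy": -0.9,"dz": 0,"rx": 0,"ry": 0,"rz": 0,"claw": -1}
    - {"dx": 0.35,"dy": -0.95,"dz": 0,"rx": 0,"ry": 0,"rz": 0,"claw": -1}

```text
clock: 8.53
tcp_pos: [0.4559, -0.1163, 0.2015]
orientation: [3.141, 0.0, -0.136]
ft_force: [-0.2, 1.3, -0.9]
opening: 0.0238
grasp_force: 30.0
```

>>> drive_tool:
  deltas:
    - {"dx": 0.35,"dy": -0.95,"dz": 0,"rx": 0,"ry": 0,"rz": 0,"claw": -1}
    - {"dx": 0.35,"dy": -0.95,"dz": 0,"rx": 0,"ry": 0,"rz": 0,"claw": -1}
    - {"dx": 0.35,"dy": -0.95,"dz": 0,"rx": 0,"ry": 0,"rz": 0,"claw": -1}
    - {"dx": 0.35,"dy": -0.95,"dz": 0,"rx": 0,"ry": 0,"rz": 0,"claw": -1}
    - {"dx": 0.35,"dy": -0.95,"dz": 0,"rx": 0,"ry": 0,"rz": 0,"claw": -1}
    - {"dx": 0.35,"dy": -0.95,"dz": 0,"rx": 0,"ry": 0,"rz": 0,"claw": -1}
    - {"dx": 0.35,"dy": -0.95,"dz": 0,"rx": 0,"ry": 0,"rz": 0,"claw": -1}
    - {"dx": 0.35,"dy": -0.95,"dz": 0,"rx": 0,"ry": 0,"rz": 0,"claw": -1}
    - {"dx": 0.35,"dy": -0.95,"dz": 0,"rx": 0,"ry": 0,"rz": 0,"claw": -1}
    - {"dx": 0.35,"dy": -0.95,"dz": 0,"rx": 0,"ry": 0,"rz": 0,"claw": -1}
    - {"dx": 0.15,"dy": -0.6,"dz": 0,"rx": 0,"ry": 0,"rz": 0,"claw": -1}
    - {"dx": 0,"dy": 0,"dz": 0,"rx": 0,"ry": 0,"rz": 0,"claw": -1}

```text
clock: 9.53
tcp_pos: [0.5282, -0.3206, 0.2004]
orientation: [3.141, 0.001, -0.14]
ft_force: [-0.2, 0.9, -1.6]
opening: 0.0237
grasp_force: 30.0
```

```bash
python3 - <<'E'
from h import *
s=bot.get_state();print(s["tcp_pos"].round(4),s["ft_force"].round(2),s["grasp_force"])
d=get_image("scene");np.savez("/tmp/scene3.npz",**d);cv2.imwrite("pics/s3.png",cv2.resize(d["frame"][80:280,150:350,::-1],None,fx=3,fy=3))
E
```

```text
[ 0.5282 -0.3206  0.2004] [-0.22  0.94 -1.61] 29.998045563697815
```

View pics/s3.png

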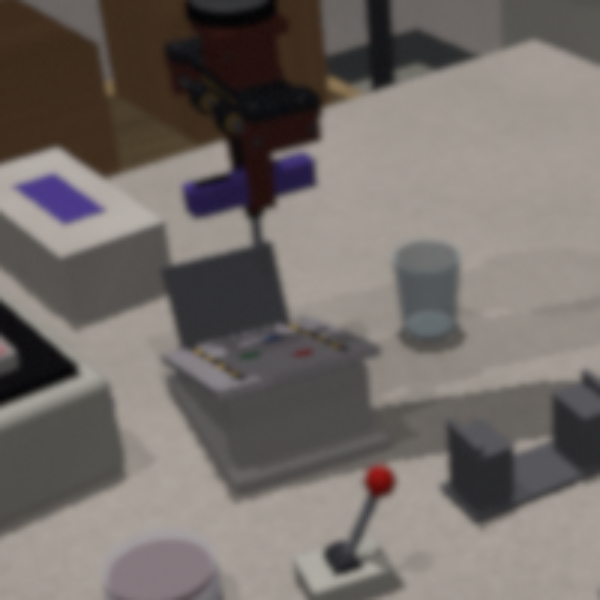

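Probe is upright with its tip at crop (258,245), above the blue pad. Descending in stages.

>>> drive_tool:
  deltas:
    - {"dx": 0.04,"dy": 0.12,"dz": -0.7,"rx": 0,"ry": 0,"rz": 0,"claw": -1}
    - {"dx": 0,"dy": 0,"dz": -0.9,"rx": 0,"ry": 0,"rz": 0,"claw": -1}
    - {"dx": 0,"dy": 0,"dz": -0.9,"rx": 0,"ry": 0,"rz": 0,"claw": -1}
    - {"dx": 0,"dy": 0,"dz": -0.9,"rx": 0,"ry": 0,"rz": 0,"claw": -1}
    - {"dx": 0,"dy": 0,"dz": -0.5,"rx": 0,"ry": 0,"rz": 0,"claw": -1}
    - {"dx": 0,"dy": 0,"dz": -0.3,"rx": 0,"ry": 0,"rz": 0,"claw": -1}
    - {"dx": 0,"dy": 0,"dz": 0,"rx": 0,"ry": 0,"rz": 0,"claw": -1}
    - {"dx": 0,"dy": 0,"dz": 0,"rx": 0,"ry": 0,"rz": 0,"claw": -1}

```text
clock: 10.25
tcp_pos: [0.5301, -0.3143, 0.1181]
orientation: [-3.142, -0.0, -0.136]
ft_force: [0.3, 0.8, -0.9]
opening: 0.024
grasp_force: 30.0
```

>>> drive_tool:
  deltas:
    - {"dx": 0,"dy": 0,"dz": -0.1,"rx": 0,"ry": 0,"rz": 0,"claw": -1}
    - {"dx": 0,"dy": 0,"dz": -0.1,"rx": 0,"ry": 0,"rz": 0,"claw": -1}
    - {"dx": 0,"dy": 0,"dz": -0.05,"rx": 0,"ry": 0,"rz": 0,"claw": -1}
    - {"dx": 0,"dy": 0,"dz": 0,"rx": 0,"ry": 0,"rz": 0,"claw": -1}

```text
clock: 10.58
tcp_pos: [0.5298, -0.3148, 0.1128]
orientation: [3.141, -0.0, -0.136]
ft_force: [0.2, -0.7, -1.2]
opening: 0.0237
grasp_force: 30.0
```

>>> drive_tool:
  deltas:
    - {"dx": 0,"dy": -0.1,"dz": -0.1,"rx": 0,"ry": 0,"rz": 0,"claw": -1}
    - {"dx": 0,"dy": 0,"dz": -0.05,"rx": 0,"ry": 0,"rz": 0,"claw": -1}
    - {"dx": 0,"dy": 0,"dz": -0.05,"rx": 0,"ry": 0,"rz": 0,"claw": -1}
    - {"dx": 0,"dy": 0,"dz": 0,"rx": 0,"ry": 0,"rz": 0,"claw": -1}

```text
clock: 10.92
tcp_pos: [0.5296, -0.3167, 0.1084]
orientation: [-3.141, 0.0, -0.136]
ft_force: [0.5, -0.1, -1.0]
opening: 0.0242
grasp_force: 30.0
```

>>> drive_tool:
  deltas:
    - {"dx": 0,"dy": 0,"dz": -0.05,"rx": 0,"ry": 0,"rz": 0,"claw": -1}
    - {"dx": 0,"dy": 0,"dz": 0,"rx": 0,"ry": 0,"rz": 0,"claw": -1}

```text
clock: 11.08
tcp_pos: [0.5299, -0.3167, 0.1078]
orientation: [3.142, -0.0, -0.136]
ft_force: [-0.6, 0.3, 0.6]
opening: 0.0242
grasp_force: 30.0
```

>>> drive_tool:
  deltas:
    - {"dx": 0,"dy": 0,"dz": -0.05,"rx": 0,"ry": 0,"rz": 0,"claw": -1}
    - {"dx": 0,"dy": 0,"dz": 0,"rx": 0,"ry": 0,"rz": 0,"claw": -1}

```text
clock: 11.25
tcp_pos: [0.53, -0.3167, 0.1075]
orientation: [3.141, -0.0, -0.136]
ft_force: [-2.0, 1.6, 6.7]
opening: 0.0238
grasp_force: 30.0
```

>>> drive_tool:
  deltas:
    - {"dx": 0,"dy": 0,"dz": 0,"rx": 0,"ry": 0,"rz": 0,"claw": -1}
    - {"dx": 0,"dy": 0,"dz": 0,"rx": 0,"ry": 0,"rz": 0,"claw": -1}
    - {"dx": 0,"dy": 0,"dz": 0,"rx": 0,"ry": 0,"rz": 0,"claw": -1}
    - {"dx": 0,"dy": 0,"dz": 0,"rx": 0,"ry": 0,"rz": 0,"claw": -1}
    - {"dx": 0,"dy": 0,"dz": 0.8,"rx": 0,"ry": 0,"rz": 0,"claw": -1}
    - {"dx": 0.2,"dy": 0.1,"dz": 0.9,"rx": 0,"ry": 0,"rz": 0,"claw": -1}
    - {"dx": 0.5,"dy": 0.4,"dz": 0,"rx": 0,"ry": 0,"rz": 0,"claw": -1}
    - {"dx": 0.5,"dy": 0.4,"dz": 0,"rx": 0,"ry": 0,"rz": 0,"claw": -1}
    - {"dx": 0.5,"dy": 0.4,"dz": 0,"rx": 0,"ry": 0,"rz": 0,"claw": -1}
    - {"dx": 0.5,"dy": 0.3,"dz": 0,"rx": 0,"ry": 0,"rz": 0,"claw": -1}
    - {"dx": 0,"dy": 0,"dz": 0,"rx": 0,"ry": 0,"rz": 0,"claw": -1}

```text
clock: 12.17
tcp_pos: [0.5763, -0.2811, 0.1395]
orientation: [-3.139, 0.0, -0.132]
ft_force: [-0.0, 1.1, -1.0]
opening: 0.0237
grasp_force: 30.0
```

>>> drive_tool:
  deltas:
    - {"dx": 0,"dy": 0,"dz": -0.4,"rx": 0,"ry": 0,"rz": 0,"claw": -1}
    - {"dx": 0,"dy": 0,"dz": -0.3,"rx": 0,"ry": 0,"rz": 0,"claw": -1}
    - {"dx": 0,"dy": 0,"dz": -0.1,"rx": 0,"ry": 0,"rz": 0,"claw": -1}
    - {"dx": 0,"dy": 0,"dz": 0,"rx": 0,"ry": 0,"rz": 0,"claw": -1}

```text
clock: 12.5
tcp_pos: [0.5726, -0.2851, 0.1233]
orientation: [-3.141, 0.002, -0.137]
ft_force: [-0.7, -0.1, -0.3]
opening: 0.024
grasp_force: 30.0
```

>>> drive_tool:
  deltas:
    - {"dx": 0,"dy": 0,"dz": -0.03,"rx": 0,"ry": 0,"rz": 0,"claw": -1}
    - {"dx": 0,"dy": 0,"dz": 0,"rx": 0,"ry": 0,"rz": 0,"claw": -1}

```text
clock: 12.67
tcp_pos: [0.5735, -0.2851, 0.124]
orientation: [3.141, 0.0, -0.137]
ft_force: [0.5, -0.3, -0.5]
opening: 0.0237
grasp_force: 30.0
```

>>> drive_tool:
  deltas:
    - {"dx": 0,"dy": 0,"dz": -0.03,"rx": 0,"ry": 0,"rz": 0,"claw": -1}
    - {"dx": 0,"dy": 0,"dz": 0,"rx": 0,"ry": 0,"rz": 0,"claw": -1}

```text
clock: 12.83
tcp_pos: [0.5738, -0.2849, 0.1237]
orientation: [3.141, -0.0, -0.137]
ft_force: [0.5, 0.1, -1.0]
opening: 0.0238
grasp_force: 30.0
```

>>> drive_tool:
  deltas:
    - {"dx": 0,"dy": 0,"dz": -0.05,"rx": 0,"ry": 0,"rz": 0,"claw": -1}
    - {"dx": 0,"dy": 0,"dz": 0,"rx": 0,"ry": 0,"rz": 0,"claw": -1}

```text
clock: 13.0
tcp_pos: [0.574, -0.2848, 0.1227]
orientation: [3.141, -0.001, -0.136]
ft_force: [-1.2, 0.3, 0.3]
opening: 0.0238
grasp_force: 30.0
```

>>> drive_tool:
  deltas:
    - {"dx": 0,"dy": 0,"dz": -0.03,"rx": 0,"ry": 0,"rz": 0,"claw": -1}
    - {"dx": 0,"dy": 0,"dz": 0,"rx": 0,"ry": 0,"rz": 0,"claw": -1}

```text
clock: 13.17
tcp_pos: [0.5741, -0.2848, 0.1225]
orientation: [3.141, -0.001, -0.136]
ft_force: [-1.3, -0.6, 5.0]
opening: 0.0242
grasp_force: 30.0
```

>>> drive_tool:
  deltas:
    - {"dx": 0,"dy": 0,"dz": 0,"rx": 0,"ry": 0,"rz": 0,"claw": -1}
    - {"dx": 0,"dy": 0,"dz": 0,"rx": 0,"ry": 0,"rz": 0,"claw": -1}
    - {"dx": 0,"dy": 0,"dz": 0,"rx": 0,"ry": 0,"rz": 0,"claw": -1}
    - {"dx": 0,"dy": 0,"dz": 0,"rx": 0,"ry": 0,"rz": 0,"claw": -1}
    - {"dx": 0,"dy": 0,"dz": 0.85,"rx": 0,"ry": 0,"rz": 0,"claw": -1}
    - {"dx": 0,"dy": 0.1,"dz": 0.9,"rx": 0,"ry": 0,"rz": 0,"claw": -1}
    - {"dx": -0.34,"dy": 0.6,"dz": 0,"rx": 0,"ry": 0,"rz": 0,"claw": -1}
    - {"dx": -0.5,"dy": 0.9,"dz": 0,"rx": 0,"ry": 0,"rz": 0,"claw": -1}
    - {"dx": -0.5,"dy": 0.9,"dz": 0,"rx": 0,"ry": 0,"rz": 0,"claw": -1}
    - {"dx": 0,"dy": 0,"dz": 0,"rx": 0,"ry": 0,"rz": 0,"claw": -1}
    - {"dx": 0,"dy": 0,"dz": -0.5,"rx": 0,"ry": 0,"rz": 0,"claw": -1}
    - {"dx": 0,"dy": 0,"dz": -0.3,"rx": 0,"ry": 0,"rz": 0,"claw": -1}

```text
clock: 14.17
tcp_pos: [0.547, -0.2354, 0.1398]
orientation: [3.141, -0.0, -0.137]
ft_force: [-0.4, 0.1, -1.3]
opening: 0.0237
grasp_force: 30.0
```

>>> drive_tool:
  deltas:
    - {"dx": 0,"dy": 0,"dz": -0.05,"rx": 0,"ry": 0,"rz": 0,"claw": -1}
    - {"dx": 0,"dy": 0,"dz": 0,"rx": 0,"ry": 0,"rz": 0,"claw": -1}
    - {"dx": 0,"dy": 0,"dz": 0,"rx": 0,"ry": 0,"rz": 0,"claw": -1}

```text
clock: 14.42
tcp_pos: [0.5469, -0.2353, 0.1392]
orientation: [-3.141, 0.001, -0.137]
ft_force: [0.0, -0.3, -1.0]
opening: 0.024
grasp_force: 30.0
```

>>> drive_tool:
  deltas:
    - {"dx": 0,"dy": 0,"dz": -0.05,"rx": 0,"ry": 0,"rz": 0,"claw": -1}
    - {"dx": 0,"dy": 0,"dz": 0,"rx": 0,"ry": 0,"rz": 0,"claw": -1}

```text
clock: 14.58
tcp_pos: [0.547, -0.2349, 0.1387]
orientation: [-3.142, 0.0, -0.137]
ft_force: [-0.1, -0.1, -1.7]
opening: 0.0238
grasp_force: 30.0
```

>>> drive_tool:
  deltas:
    - {"dx": 0,"dy": 0,"dz": -0.04,"rx": 0,"ry": 0,"rz": 0,"claw": -1}
    - {"dx": 0,"dy": 0,"dz": 0,"rx": 0,"ry": 0,"rz": 0,"claw": -1}

```text
clock: 14.75
tcp_pos: [0.5471, -0.2349, 0.1383]
orientation: [3.141, -0.0, -0.136]
ft_force: [-0.4, 0.2, 1.4]
opening: 0.024
grasp_force: 30.0
```

>>> drive_tool:
  deltas:
    - {"dx": 0,"dy": 0,"dz": -0.03,"rx": 0,"ry": 0,"rz": 0,"claw": -1}
    - {"dx": 0,"dy": 0,"dz": 0,"rx": 0,"ry": 0,"rz": 0,"claw": -1}

```text
clock: 14.92
tcp_pos: [0.5472, -0.2349, 0.1381]
orientation: [3.141, -0.001, -0.136]
ft_force: [-1.0, 0.3, 3.9]
opening: 0.0238
grasp_force: 30.0
```

>>> drive_tool:
  deltas:
    - {"dx": 0,"dy": 0,"dz": 0,"rx": 0,"ry": 0,"rz": 0,"claw": -1}
    - {"dx": 0,"dy": 0,"dz": 0,"rx": 0,"ry": 0,"rz": 0,"claw": -1}
    - {"dx": 0,"dy": 0,"dz": 0,"rx": 0,"ry": 0,"rz": 0,"claw": -1}
    - {"dx": 0,"dy": 0,"dz": 0,"rx": 0,"ry": 0,"rz": 0,"claw": -1}
    - {"dx": 0,"dy": 0,"dz": 0.9,"rx": 0,"ry": 0,"rz": 0,"claw": -1}
    - {"dx": 0,"dy": 0,"dz": 0.9,"rx": 0,"ry": 0,"rz": 0,"claw": -1}
    - {"dx": -0.25,"dy": 0.4,"dz": 0.9,"rx": 0,"ry": 0,"rz": 0,"claw": -1}
    - {"dx": -0.5,"dy": 0.8,"dz": 0.4,"rx": 0,"ry": 0,"rz": 0,"claw": -1}
    - {"dx": -0.6,"dy": 0.98,"dz": 0,"rx": 0,"ry": 0,"rz": 0,"claw": -1}
    - {"dx": -0.6,"dy": 0.98,"dz": 0,"rx": 0,"ry": 0,"rz": 0,"claw": -1}
    - {"dx": -0.6,"dy": 0.98,"dz": 0,"rx": 0,"ry": 0,"rz": 0,"claw": -1}
    - {"dx": -0.6,"dy": 0.98,"dz": 0,"rx": 0,"ry": 0,"rz": 0,"claw": -1}

```text
clock: 15.92
tcp_pos: [0.4832, -0.1314, 0.1992]
orientation: [-3.142, 0.0, -0.136]
ft_force: [0.4, -0.8, -1.3]
opening: 0.0239
grasp_force: 30.0
```

>>> drive_tool:
  deltas:
    - {"dx": -0.6,"dy": 0.98,"dz": 0,"rx": 0,"ry": 0,"rz": 0,"claw": -1}
    - {"dx": -0.6,"dy": 0.98,"dz": 0,"rx": 0,"ry": 0,"rz": 0,"claw": -1}
    - {"dx": -0.6,"dy": 0.98,"dz": 0,"rx": 0,"ry": 0,"rz": 0,"claw": -1}
    - {"dx": -0.6,"dy": 0.98,"dz": 0,"rx": 0,"ry": 0,"rz": 0,"claw": -1}
    - {"dx": 0,"dy": 0,"dz": 0,"rx": 0,"ry": 0,"rz": 0,"claw": -1}
    - {"dx": 0,"dy": 0,"dz": 0,"rx": 0,"ry": 0,"rz": 0,"claw": -1}
    - {"dx": 0,"dy": 0,"dz": 0,"rx": 0,"ry": 0,"rz": 0,"claw": -1}

```text
clock: 16.5
tcp_pos: [0.4364, -0.0544, 0.1995]
orientation: [3.141, -0.001, -0.136]
ft_force: [-0.3, -0.6, -1.7]
opening: 0.0237
grasp_force: 30.0
```

>>> drive_tool:
  deltas:
    - {"dx": -0.1,"dy": 0,"dz": -0.9,"rx": 0,"ry": 0,"rz": 0,"claw": -1}
    - {"dx": 0,"dy": 0,"dz": -0.9,"rx": 0,"ry": 0,"rz": 0,"claw": -1}
    - {"dx": 0,"dy": 0,"dz": -0.9,"rx": 0,"ry": 0,"rz": 0,"claw": -1}
    - {"dx": 0,"dy": 0,"dz": -0.9,"rx": 0,"ry": 0,"rz": 0,"claw": -1}
    - {"dx": 0,"dy": 0,"dz": -0.9,"rx": 0,"ry": 0,"rz": 0,"claw": -1}
    - {"dx": 0,"dy": 0,"dz": -0.9,"rx": 0,"ry": 0,"rz": 0,"claw": -1}
    - {"dx": 0,"dy": 0,"dz": -0.7,"rx": 0,"ry": 0,"rz": 0,"claw": -1}
    - {"dx": 0,"dy": 0,"dz": -0.4,"rx": 0,"ry": 0,"rz": 0,"claw": -1}
    - {"dx": 0,"dy": 0,"dz": -0.25,"rx": 0,"ry": 0,"rz": 0,"claw": -1}
    - {"dx": 0,"dy": 0,"dz": 0,"rx": 0,"ry": 0,"rz": 0,"claw": -1}
    - {"dx": 0,"dy": 0,"dz": 0,"rx": 0,"ry": 0,"rz": 0,"claw": -1}

```text
clock: 17.42
tcp_pos: [0.4344, -0.0541, 0.0647]
orientation: [-3.142, -0.0, -0.137]
ft_force: [0.2, -0.9, -0.0]
opening: 0.0239
grasp_force: 30.0
```

>>> drive_tool:
  deltas:
    - {"dx": 0,"dy": 0,"dz": 0,"rx": 0,"ry": 0,"rz": 0,"claw": 0.3}
    - {"dx": 0,"dy": 0,"dz": 0,"rx": 0,"ry": 0,"rz": 0,"claw": 0.3}
    - {"dx": 0,"dy": 0,"dz": 0,"rx": 0,"ry": 0,"rz": 0,"claw": 0.3}
    - {"dx": 0,"dy": 0,"dz": 0,"rx": 0,"ry": 0,"rz": 0,"claw": 0.3}
    - {"dx": 0,"dy": 0,"dz": 0,"rx": 0,"ry": 0,"rz": 0,"claw": 0.3}
    - {"dx": 0,"dy": 0,"dz": 0.5,"rx": 0,"ry": 0,"rz": 0,"claw": 0.3}
    - {"dx": 0,"dy": 0,"dz": 1,"rx": 0,"ry": 0,"rz": 0,"claw": 0.3}
    - {"dx": 0,"dy": 0,"dz": 1,"rx": 0,"ry": 0,"rz": 0,"claw": 0.3}
    - {"dx": 0,"dy": 0,"dz": 1,"rx": 0,"ry": 0,"rz": 0,"claw": 0.3}
    - {"dx": 0,"dy": 0.4,"dz": 1,"rx": 0,"ry": 0,"rz": 0,"claw": 1}
    - {"dx": 0,"dy": 0.6,"dz": 0,"rx": 0,"ry": 0,"rz": 0,"claw": 1}
    - {"dx": 0,"dy": 0.8,"dz": 0,"rx": 0,"ry": 0,"rz": 0,"claw": 1}

```text
clock: 18.42
tcp_pos: [0.4349, -0.0183, 0.1566]
orientation: [3.141, -0.003, -0.138]
ft_force: [-0.1, -0.2, -0.1]
opening: 0.0734
grasp_force: 0.0
```

>>> drive_tool:
  deltas:
    - {"dx": 0,"dy": 0.9,"dz": 0,"rx": 0,"ry": 0,"rz": 0,"claw": 1}
    - {"dx": 0,"dy": 0.9,"dz": 0,"rx": 0,"ry": 0,"rz": 0,"claw": 1}
    - {"dx": 0,"dy": 0.9,"dz": 0,"rx": 0,"ry": 0,"rz": 0,"claw": 1}
    - {"dx": 0,"dy": 0.9,"dz": 0,"rx": 0,"ry": 0,"rz": 0,"claw": 1}
    - {"dx": 0,"dy": 0.9,"dz": 0,"rx": 0,"ry": 0,"rz": 0,"claw": 1}
    - {"dx": 0,"dy": 0,"dz": 0,"rx": 0,"ry": 0,"rz": 0,"claw": 1}

```text
clock: 18.92
tcp_pos: [0.434, 0.0756, 0.1555]
orientation: [-3.14, -0.001, -0.132]
ft_force: [0.1, 0.4, -0.1]
opening: 0.0877
grasp_force: 0.0
```

```bash
cat > m1.py <<'E'
from h import *
import sys
d=get_image("top");np.savez("/tmp/top1.npz",**d);C=cloud(d);z=C[:,:,2]
def rect(n,pts,zz):
    r=cv2.minAreaRect(pts);bx=cv2.boxPoints(r);W=np.array([ray(d,*q,zz)[:2] for q in bx]);e=W[1]-W[0];g=W[2]-W[1]
    l=e if np.hypot(*e)>np.hypot(*g) else g
    print(n,W.mean(0).round(4),"L",np.hypot(*e).round(3),np.hypot(*g).round(3),"ang",((np.arctan2(l[1],l[0])+1.57)%3.1416-1.57).round(3))
for b in blobs(d,(112,60,40),(150,255,255),(335,240,380,325),30):rect("probe",b[2],.093)
m=((z>.008)&(z<.022)).astype(np.uint8);m[:175]=0;m[330:]=0;m[:,:180]=0;m[:,320:]=0
n,lab,st,c=cv2.connectedComponentsWithStats(m)
for i in range(1,n):
    if st[i,4]>100:rect("plate",np.argwhere(lab==i)[:,::-1].astype(np.float32),.014)
for b in blobs(d,(0,35,80),(12,255,255),(190,175,310,320),40,9):rect("pink",b[2],.014)
E
python3 m1.py
```

```text
probe [ 0.4353 -0.054 ] L 0.121 0.028 ang -0.136
plate [0.6196 0.2704] L 0.061 0.121 ang 0.164
plate [0.4368 0.2676] L 0.121 0.062 ang -0.035
pink [0.6218 0.2718] L 0.044 0.109 ang 0.17
pink [0.438 0.269] L 0.108 0.044 ang -0.04
```

>>> drive_tool:
  deltas:
    - {"dx": 0.04,"dy": 0.62,"dz": 0,"rx": 0,"ry": 0,"rz": 0.037,"claw": 1}
    - {"dx": 0.04,"dy": 0.62,"dz": -0.5,"rx": 0,"ry": 0,"rz": 0.037,"claw": 1}
    - {"dx": 0.04,"dy": 0.62,"dz": -0.8,"rx": 0,"ry": 0,"rz": 0.037,"claw": 1}
    - {"dx": 0.04,"dy": 0.6,"dz": -0.9,"rx": 0,"ry": 0,"rz": 0.037,"claw": 1}
    - {"dx": 0,"dy": 0,"dz": -0.9,"rx": 0,"ry": 0,"rz": 0,"claw": 1}
    - {"dx": 0,"dy": 0,"dz": -0.9,"rx": 0,"ry": 0,"rz": 0,"claw": 1}
    - {"dx": 0,"dy": 0,"dz": -0.8,"rx": 0,"ry": 0,"rz": 0,"claw": 1}
    - {"dx": 0,"dy": 0,"dz": 0,"rx": 0,"ry": 0,"rz": 0,"claw": 1}
    - {"dx": 0,"dy": 0,"dz": 0,"rx": 0,"ry": 0,"rz": 0,"claw": 1}

```text
clock: 19.72
tcp_pos: [0.4364, 0.1216, 0.0576]
orientation: [-3.141, 0.002, 0.099]
ft_force: [-0.4, 0.1, -1.0]
opening: 0.088
grasp_force: 0.0
```

```bash
python3 - <<'E'
from h import *
s=bot.get_state();print(s["joints"].round(3))
d=get_image("scene");np.savez("/tmp/scene4.npz",**d);cv2.imwrite("pics/s4.png",cv2.resize(d["frame"][150:390,280:480,::-1],None,fx=2.5,fy=2.5))
E
```

```text
[ 0.029  0.403 -0.49   2.134  0.3    0.672 -2.137]
```

View pics/s4.png

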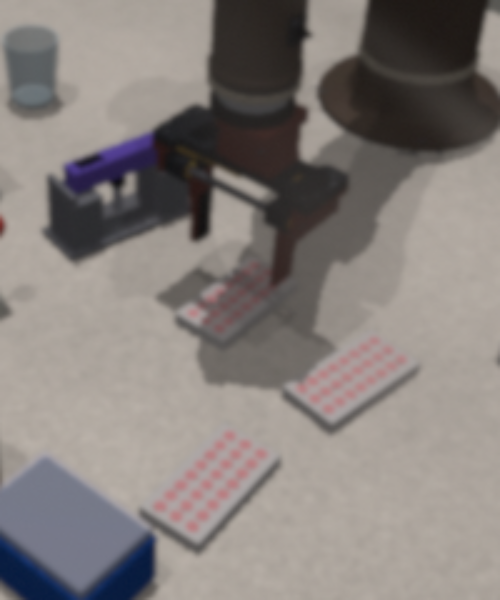

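Fingers straddle the first plate (crop (240,290)) and the probe is back on its cradle. Descend and grip.

>>> drive_tool:
  deltas:
    - {"dx": 0.05,"dy": 0.15,"dz": -0.6,"rx": 0,"ry": 0,"rz": 0,"claw": 1}
    - {"dx": 0,"dy": 0,"dz": -0.8,"rx": 0,"ry": 0,"rz": 0,"claw": 1}
    - {"dx": 0,"dy": 0,"dz": -0.8,"rx": 0,"ry": 0,"rz": 0,"claw": 1}
    - {"dx": 0,"dy": 0,"dz": -0.3,"rx": 0,"ry": 0,"rz": 0,"claw": 1}
    - {"dx": 0,"dy": 0,"dz": -0.1,"rx": 0,"ry": 0,"rz": 0,"claw": 1}
    - {"dx": 0,"dy": 0,"dz": 0,"rx": 0,"ry": 0,"rz": 0,"claw": 1}
    - {"dx": 0,"dy": 0,"dz": 0,"rx": 0,"ry": 0,"rz": 0,"claw": 1}

```text
clock: 20.35
tcp_pos: [0.4386, 0.1246, 0.007]
orientation: [-3.141, -0.001, 0.096]
ft_force: [-0.1, -0.4, 0.6]
opening: 0.0879
grasp_force: 0.0
```

>>> drive_tool:
  deltas:
    - {"dx": 0,"dy": 0,"dz": 0,"rx": 0,"ry": 0,"rz": 0,"claw": -1}
    - {"dx": 0,"dy": 0,"dz": 0,"rx": 0,"ry": 0,"rz": 0,"claw": -1}
    - {"dx": 0,"dy": 0,"dz": 0,"rx": 0,"ry": 0,"rz": 0,"claw": -1}
    - {"dx": 0,"dy": 0,"dz": 0,"rx": 0,"ry": 0,"rz": 0,"claw": -1}
    - {"dx": 0,"dy": 0,"dz": 0,"rx": 0,"ry": 0,"rz": 0,"claw": -1}
    - {"dx": 0,"dy": 0,"dz": 0,"rx": 0,"ry": 0,"rz": 0,"claw": -1}
    - {"dx": 0,"dy": 0,"dz": 0,"rx": 0,"ry": 0,"rz": 0,"claw": -1}
    - {"dx": 0,"dy": 0,"dz": 0,"rx": 0,"ry": 0,"rz": 0,"claw": -1}
  force: 30

```text
clock: 21.02
tcp_pos: [0.4385, 0.1245, 0.0068]
orientation: [-3.141, -0.001, 0.096]
ft_force: [-0.9, 0.8, 5.7]
opening: 0.0601
grasp_force: 30.0
```

>>> drive_tool:
  deltas:
    - {"dx": 0,"dy": 0,"dz": 0.4,"rx": 0,"ry": 0,"rz": 0,"claw": -1}
    - {"dx": 0,"dy": 0,"dz": 0.8,"rx": 0,"ry": 0,"rz": 0,"claw": -1}
    - {"dx": 0,"dy": 0,"dz": 1,"rx": 0,"ry": 0,"rz": 0,"claw": -1}
    - {"dx": 0,"dy": 0,"dz": 1,"rx": 0,"ry": 0,"rz": 0,"claw": -1}
    - {"dx": 0,"dy": 0,"dz": 1,"rx": 0,"ry": 0,"rz": 0,"claw": -1}
    - {"dx": 0,"dy": 0,"dz": 1,"rx": 0,"ry": 0,"rz": 0,"claw": -1}
    - {"dx": 0,"dy": 0,"dz": 1,"rx": 0,"ry": 0,"rz": 0,"claw": -1}
    - {"dx": 0,"dy": 0,"dz": 1,"rx": 0,"ry": 0,"rz": 0,"claw": -1}
    - {"dx": 0,"dy": 0,"dz": 1,"rx": 0,"ry": 0,"rz": 0,"claw": -1}
    - {"dx": 0.2,"dy": -0.4,"dz": 0.5,"rx": 0,"ry": 0,"rz": 0.03,"claw": -1}
    - {"dx": 0.2,"dy": -0.8,"dz": 0.3,"rx": 0,"ry": 0,"rz": 0.06,"claw": -1}
    - {"dx": 0.2,"dy": -1,"dz": 0,"rx": 0,"ry": 0,"rz": 0.07,"claw": -1}

```text
clock: 22.02
tcp_pos: [0.4506, 0.0811, 0.1883]
orientation: [3.141, -0.002, 0.354]
ft_force: [-0.5, 0.9, -1.6]
opening: 0.0598
grasp_force: 30.0
```

>>> drive_tool:
  deltas:
    - {"dx": 0.24,"dy": -1,"dz": 0,"rx": 0,"ry": 0,"rz": 0.07,"claw": -1}
    - {"dx": 0.24,"dy": -1,"dz": 0,"rx": 0,"ry": 0,"rz": 0.07,"claw": -1}
    - {"dx": 0.24,"dy": -1,"dz": 0,"rx": 0,"ry": 0,"rz": 0.07,"claw": -1}
    - {"dx": 0.24,"dy": -1,"dz": 0,"rx": 0,"ry": 0,"rz": 0.07,"claw": -1}
    - {"dx": 0.24,"dy": -1,"dz": 0,"rx": 0,"ry": 0,"rz": 0.07,"claw": -1}
    - {"dx": 0.24,"dy": -1,"dz": 0,"rx": 0,"ry": 0,"rz": 0.07,"claw": -1}
    - {"dx": 0.24,"dy": -1,"dz": 0,"rx": 0,"ry": 0,"rz": 0.07,"claw": -1}
    - {"dx": 0.24,"dy": -1,"dz": 0,"rx": 0,"ry": 0,"rz": 0.07,"claw": -1}
    - {"dx": 0.24,"dy": -1,"dz": 0,"rx": 0,"ry": 0,"rz": 0.07,"claw": -1}
    - {"dx": 0.24,"dy": -1,"dz": 0,"rx": 0,"ry": 0,"rz": 0.01,"claw": -1}
    - {"dx": 0.24,"dy": -1,"dz": 0,"rx": 0,"ry": 0,"rz": 0,"claw": -1}
    - {"dx": 0.24,"dy": -1,"dz": 0,"rx": 0,"ry": 0,"rz": 0,"claw": -1}

```text
clock: 23.02
tcp_pos: [0.5072, -0.1608, 0.1865]
orientation: [-3.141, -0.0, 1.353]
ft_force: [1.1, 0.6, -1.7]
opening: 0.0602
grasp_force: 30.0
```

>>> drive_tool:
  deltas:
    - {"dx": 0.24,"dy": -1,"dz": 0,"rx": 0.0544,"ry": -0.0121,"rz": 0,"claw": -1}
    - {"dx": 0.24,"dy": -1,"dz": 0,"rx": 0.0544,"ry": -0.0121,"rz": 0,"claw": -1}
    - {"dx": 0.24,"dy": -1,"dz": 0,"rx": 0.0544,"ry": -0.0121,"rz": 0,"claw": -1}
    - {"dx": 0.24,"dy": -1,"dz": 0,"rx": 0.0544,"ry": -0.0121,"rz": 0,"claw": -1}
    - {"dx": 0.24,"dy": -1,"dz": 0,"rx": 0,"ry": 0,"rz": 0,"claw": -1}
    - {"dx": 0.24,"dy": -1,"dz": 0,"rx": 0,"ry": 0,"rz": 0,"claw": -1}
    - {"dx": 0,"dy": -0.5,"dz": 0,"rx": 0,"ry": 0,"rz": 0,"claw": -1}
    - {"dx": 0,"dy": 0,"dz": 0,"rx": 0,"ry": 0,"rz": 0,"claw": -1}
    - {"dx": 0,"dy": 0,"dz": 0,"rx": 0,"ry": 0,"rz": 0,"claw": -1}

```text
clock: 23.77
tcp_pos: [0.5363, -0.2887, 0.1865]
orientation: [-3.141, -0.351, 1.353]
ft_force: [0.1, 0.4, -0.7]
opening: 0.0594
grasp_force: 30.0
```

```bash
cat > dk.py <<'E'
from h import *
from scipy.spatial.transform import Rotation as Ro
c,s=np.cos(.35),np.sin(.35);yw=1.352
D=Ro.from_euler("z",yw)*Ro.from_euler("y",-.35);o=np.array([.5354,-.372,.042])
def todeck(p):return D.inv().apply(p-o)
def world(x,y,z):return o+D.apply([x,y,z])
def tool_err():
    st=bot.get_state();T=Ro.from_euler("xyz",st["orientation"]);goal=D*Ro.from_euler("x",np.pi)
    p=st["tcp_pos"];print("tcp deck mm",(todeck(p)*1e3).round(1),"rot err share",((goal*T.inv()).as_rotvec()/1.5708).round(4),"ft deck",D.inv().apply(st["ft_force"]).round(2),"j",st["joints"].round(2))
def go(x,y,z):
    p=bot.get_state()["tcp_pos"];print("delta units to",(x,y,z),((world(x,y,z)-p)/.02).round(2))
E
python3 - <<'E'
from dk import *
tool_err();go(.075,0,.067);go(.07,0,.012)
print("ex,ez per mm units",(D.apply([1e-3,0,0])/.02).round(4),(D.apply([0,0,1e-3])/.02).round(4))
d=get_image("scene");cv2.imwrite("pics/s5.png",cv2.resize(d["frame"][80:280,150:350,::-1],None,fx=3,fy=3))
E
```

```text
tcp deck mm [126.1  17.2 107.7] rot err share [-0.0006 -0.     -0.0008] ft deck [ 0.11  0.03 -0.82] j [ 1.01  0.59 -0.61  1.55 -0.02  1.18  0.26]
delta units to (0.075, 0, 0.067) [ 0.47 -1.85 -2.79]
delta units to (0.07, 0, 0.012) [ 0.62 -1.16 -5.46]
ex,ez per mm units [0.0102 0.0458 0.0171] [-0.0037 -0.0167  0.047 ]
```

View pics/s5.png

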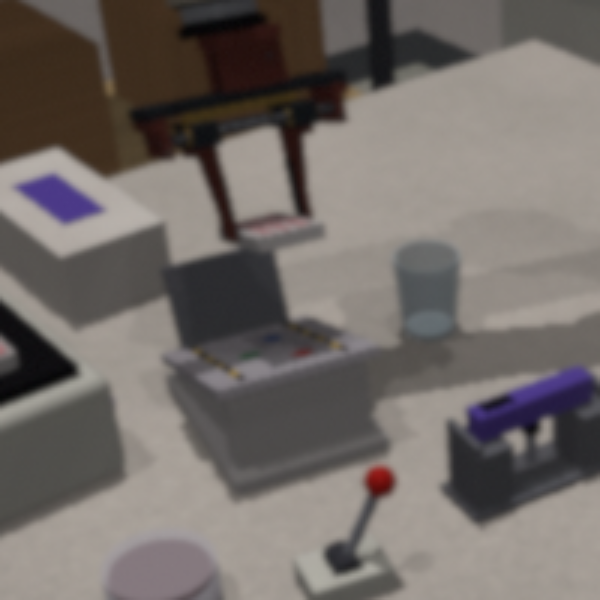

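Plate is held parallel to the deck, above it at crop (280,230). Lowering.

>>> drive_tool:
  deltas:
    - {"dx": 0.12,"dy": -0.46,"dz": -0.7,"rx": 0,"ry": 0,"rz": 0,"claw": -1}
    - {"dx": 0.12,"dy": -0.46,"dz": -0.7,"rx": 0,"ry": 0,"rz": 0,"claw": -1}
    - {"dx": 0.12,"dy": -0.46,"dz": -0.7,"rx": 0,"ry": 0,"rz": 0,"claw": -1}
    - {"dx": 0.12,"dy": -0.46,"dz": -0.7,"rx": 0,"ry": 0,"rz": 0,"claw": -1}
    - {"dx": 0.04,"dy": 0.17,"dz": -0.67,"rx": 0,"ry": 0,"rz": 0,"claw": -1}
    - {"dx": 0.04,"dy": 0.17,"dz": -0.67,"rx": 0,"ry": 0,"rz": 0,"claw": -1}
    - {"dx": 0.04,"dy": 0.17,"dz": -0.67,"rx": 0,"ry": 0,"rz": 0,"claw": -1}
    - {"dx": 0.04,"dy": 0.17,"dz": -0.67,"rx": 0,"ry": 0,"rz": 0,"claw": -1}
    - {"dx": 0,"dy": 0,"dz": 0,"rx": 0,"ry": 0,"rz": 0,"claw": -1}
    - {"dx": 0,"dy": 0,"dz": 0,"rx": 0,"ry": 0,"rz": 0,"claw": -1}

```text
clock: 24.65
tcp_pos: [0.5491, -0.3117, 0.076]
orientation: [-3.14, -0.351, 1.354]
ft_force: [0.7, -0.1, -1.1]
opening: 0.0596
grasp_force: 30.0
```

```bash
python3 - <<'E'
from dk import *
tool_err();go(.065,0,.009);go(.07,0,.009)
E
```

```text
tcp deck mm [69.7 -0.3 10.8] rot err share [-0.0008 -0.0006 -0.0016] ft deck [-0.3  -0.74 -1.08] j [ 0.99  0.74 -0.57  1.57  0.05  1.03  0.28]
delta units to (0.065, 0, 0.009) [-0.06 -0.18 -0.16]
delta units to (0.07, 0, 0.009) [-0.    0.04 -0.08]
```

>>> drive_tool:
  deltas:
    - {"dx": 0.01,"dy": 0.04,"dz": -0.12,"rx": 0,"ry": 0,"rz": 0,"claw": -1}
    - {"dx": -0.04,"dy": -0.18,"dz": -0.07,"rx": 0,"ry": 0,"rz": 0,"claw": -1}
    - {"dx": 0,"dy": 0,"dz": 0,"rx": 0,"ry": 0,"rz": 0,"claw": -1}

```text
clock: 24.9
tcp_pos: [0.5487, -0.3169, 0.0734]
orientation: [3.141, -0.349, 1.352]
ft_force: [-0.2, -0.0, -1.2]
opening: 0.0598
grasp_force: 30.0
```

>>> drive_tool:
  deltas:
    - {"dx": -0.02,"dy": -0.09,"dz": -0.034,"rx": 0,"ry": 0,"rz": 0,"claw": -1}
    - {"dx": 0,"dy": 0,"dz": 0,"rx": 0,"ry": 0,"rz": 0,"claw": -1}
    - {"dx": 0,"dy": 0,"dz": 0,"rx": 0,"ry": 0,"rz": 0,"claw": -1}

```text
clock: 25.15
tcp_pos: [0.5484, -0.3179, 0.0726]
orientation: [3.141, -0.35, 1.353]
ft_force: [0.2, -0.5, -1.3]
opening: 0.0596
grasp_force: 30.0
```

```bash
python3 - <<'E'
from dk import *
tool_err()
E
```

```text
tcp deck mm [62.7 -0.9  9.7] rot err share [ 0.0002  0.0004 -0.0002] ft deck [-0.85 -0.34 -1.11] j [ 0.99  0.75 -0.57  1.57  0.05  1.02  0.29]
```

>>> drive_tool:
  deltas:
    - {"dx": -0.01,"dy": -0.046,"dz": -0.017,"rx": 0,"ry": 0,"rz": 0,"claw": -1}
    - {"dx": 0,"dy": 0,"dz": 0,"rx": 0,"ry": 0,"rz": 0,"claw": -1}

```text
clock: 25.32
tcp_pos: [0.5481, -0.3186, 0.0721]
orientation: [3.141, -0.35, 1.353]
ft_force: [-0.4, -0.6, -2.1]
opening: 0.0597
grasp_force: 30.0
```

>>> drive_tool:
  deltas:
    - {"dx": -0.01,"dy": -0.046,"dz": -0.017,"rx": 0,"ry": 0,"rz": 0,"claw": -1}
    - {"dx": 0,"dy": 0,"dz": 0,"rx": 0,"ry": 0,"rz": 0,"claw": -1}

```text
clock: 25.48
tcp_pos: [0.5479, -0.3195, 0.0716]
orientation: [3.141, -0.35, 1.353]
ft_force: [0.4, -1.0, -1.4]
opening: 0.0598
grasp_force: 30.0
```

>>> drive_tool:
  deltas:
    - {"dx": -0.01,"dy": -0.046,"dz": -0.017,"rx": 0,"ry": 0,"rz": 0,"claw": -1}
    - {"dx": 0,"dy": 0,"dz": 0,"rx": 0,"ry": 0,"rz": 0,"claw": -1}

```text
clock: 25.65
tcp_pos: [0.5479, -0.3201, 0.0713]
orientation: [3.141, -0.35, 1.353]
ft_force: [-0.1, -0.4, -0.3]
opening: 0.0596
grasp_force: 30.0
```

```bash
python3 - <<'E'
from dk import *
tool_err()
E
```

```text
tcp deck mm [60.2 -0.9  9.3] rot err share [-0.0003  0.0003 -0.0005] ft deck [-0.5   0.04 -0.12] j [ 0.99  0.75 -0.57  1.56  0.05  1.03  0.29]
```

>>> drive_tool:
  deltas:
    - {"dx": -0.01,"dy": -0.046,"dz": -0.017,"rx": 0,"ry": 0,"rz": 0,"claw": -1}
    - {"dx": 0,"dy": 0,"dz": 0,"rx": 0,"ry": 0,"rz": 0,"claw": -1}

```text
clock: 25.82
tcp_pos: [0.5479, -0.3202, 0.0713]
orientation: [3.141, -0.352, 1.353]
ft_force: [1.0, 2.8, 0.6]
opening: 0.0596
grasp_force: 30.0
```

>>> drive_tool:
  deltas:
    - {"dx": -0.01,"dy": -0.046,"dz": -0.017,"rx": 0,"ry": 0,"rz": 0,"claw": -1}
    - {"dx": 0,"dy": 0,"dz": 0,"rx": 0,"ry": 0,"rz": 0,"claw": -1}

```text
clock: 25.98
tcp_pos: [0.5479, -0.3202, 0.0712]
orientation: [3.142, -0.353, 1.354]
ft_force: [0.2, 5.0, 2.9]
opening: 0.0595
grasp_force: 30.0
```

>>> drive_tool:
  deltas:
    - {"dx": -0.01,"dy": -0.046,"dz": -0.017,"rx": 0,"ry": 0,"rz": 0,"claw": -1}
    - {"dx": 0,"dy": 0,"dz": 0,"rx": 0,"ry": 0,"rz": 0,"claw": -1}

```text
clock: 26.15
tcp_pos: [0.5479, -0.3202, 0.0711]
orientation: [-3.141, -0.354, 1.354]
ft_force: [0.6, 6.7, 4.0]
opening: 0.0595
grasp_force: 30.0
```

```bash
python3 - <<'E'
from dk import *
tool_err()
E
```

```text
tcp deck mm [60.  -1.   9.1] rot err share [-0.0024  0.0004 -0.0016] ft deck [7.62 0.91 1.5 ] j [ 1.    0.75 -0.57  1.56  0.05  1.03  0.3 ]
```

>>> drive_tool:
  deltas:
    - {"dx": 0.004,"dy": 0.017,"dz": -0.047,"rx": 0,"ry": 0,"rz": 0,"claw": -1}
    - {"dx": 0.004,"dy": 0.017,"dz": -0.047,"rx": 0,"ry": 0,"rz": 0,"claw": -1}
    - {"dx": 0,"dy": 0,"dz": 0,"rx": 0,"ry": 0,"rz": 0,"claw": -1}

```text
clock: 26.4
tcp_pos: [0.5483, -0.3196, 0.0695]
orientation: [3.141, -0.353, 1.355]
ft_force: [0.3, 7.0, 5.7]
opening: 0.0597
grasp_force: 30.0
```

>>> drive_tool:
  deltas:
    - {"dx": 0.004,"dy": 0.017,"dz": -0.047,"rx": 0,"ry": 0,"rz": 0,"claw": -1}
    - {"dx": 0,"dy": 0,"dz": 0,"rx": 0,"ry": 0,"rz": 0,"claw": -1}

```text
clock: 26.57
tcp_pos: [0.5485, -0.3195, 0.0689]
orientation: [3.141, -0.353, 1.355]
ft_force: [-0.5, 6.2, 6.8]
opening: 0.0596
grasp_force: 30.0
```

```bash
python3 - <<'E'
from dk import *
tool_err()
E
```

```text
tcp deck mm [60.  -1.3  6.7] rot err share [-0.0019  0.0008 -0.0015] ft deck [7.91 1.88 4.4 ] j [ 0.99  0.76 -0.57  1.56  0.05  1.02  0.3 ]
```

>>> drive_tool:
  deltas:
    - {"dx": 0,"dy": 0,"dz": 0,"rx": 0,"ry": 0,"rz": 0,"claw": 1}
    - {"dx": 0,"dy": 0,"dz": 0,"rx": 0,"ry": 0,"rz": 0,"claw": 1}
    - {"dx": 0,"dy": 0,"dz": 0,"rx": 0,"ry": 0,"rz": 0,"claw": 1}
    - {"dx": 0,"dy": 0,"dz": 0,"rx": 0,"ry": 0,"rz": 0,"claw": 1}
    - {"dx": -0.04,"dy": -0.17,"dz": 0.47,"rx": 0,"ry": 0,"rz": 0,"claw": 1}
    - {"dx": -0.07,"dy": -0.33,"dz": 0.94,"rx": 0,"ry": 0,"rz": 0,"claw": 1}
    - {"dx": -0.07,"dy": -0.33,"dz": 0.94,"rx": 0,"ry": 0,"rz": 0,"claw": 1}
    - {"dx": -0.07,"dy": -0.33,"dz": 0.94,"rx": 0,"ry": 0,"rz": 0,"claw": 1}
    - {"dx": -0.07,"dy": -0.2,"dz": 1,"rx": -0.054,"ry": 0.012,"rz": 0,"claw": 1}
    - {"dx": -0.2,"dy": 0.5,"dz": 1,"rx": -0.054,"ry": 0.012,"rz": 0,"claw": 1}
    - {"dx": -0.2,"dy": 1,"dz": 0.3,"rx": -0.054,"ry": 0.012,"rz": 0,"claw": 1}
    - {"dx": -0.2,"dy": 1,"dz": 0,"rx": -0.054,"ry": 0.012,"rz": 0,"claw": 1}

```text
clock: 27.57
tcp_pos: [0.5302, -0.3007, 0.1829]
orientation: [3.135, 0.003, 1.35]
ft_force: [1.8, 0.6, -0.5]
opening: 0.0876
grasp_force: 0.0
```

>>> drive_tool:
  deltas:
    - {"dx": -0.15,"dy": 1,"dz": 0,"rx": 0,"ry": 0,"rz": 0.074,"claw": 1}
    - {"dx": -0.15,"dy": 1,"dz": 0,"rx": 0,"ry": 0,"rz": 0.074,"claw": 1}
    - {"dx": -0.15,"dy": 1,"dz": 0,"rx": 0,"ry": 0,"rz": 0.074,"claw": 1}
    - {"dx": -0.15,"dy": 1,"dz": 0,"rx": 0,"ry": 0,"rz": 0.074,"claw": 1}
    - {"dx": -0.15,"dy": 1,"dz": 0,"rx": 0,"ry": 0,"rz": 0.074,"claw": 1}
    - {"dx": -0.15,"dy": 1,"dz": 0,"rx": 0,"ry": 0,"rz": 0.074,"claw": 1}
    - {"dx": -0.15,"dy": 1,"dz": 0,"rx": 0,"ry": 0,"rz": 0.074,"claw": 1}
    - {"dx": -0.15,"dy": 1,"dz": 0,"rx": 0,"ry": 0,"rz": 0.074,"claw": 1}
    - {"dx": -0.15,"dy": 1,"dz": 0,"rx": 0,"ry": 0,"rz": 0.074,"claw": 1}
    - {"dx": -0.15,"dy": 1,"dz": 0,"rx": 0,"ry": 0,"rz": 0.074,"claw": 1}
    - {"dx": -0.15,"dy": 1,"dz": 0,"rx": 0,"ry": 0,"rz": 0.074,"claw": 1}
    - {"dx": -0.15,"dy": 1,"dz": 0,"rx": 0,"ry": 0,"rz": 0.074,"claw": 1}

```text
clock: 28.57
tcp_pos: [0.493, -0.0588, 0.1801]
orientation: [-3.141, -0.001, 2.753]
ft_force: [-0.1, -0.2, -0.1]
opening: 0.0878
grasp_force: 0.0
```

```bash
cat >> m1.py <<'E'
# deck surface check + pile
m=((hsv:=cv2.cvtColor(d["frame"],cv2.COLOR_RGB2HSV))[:,:,2]>=0)
from dk import *
Q=todeck(C.reshape(-1,3)).reshape(C.shape)*1e3
k=(abs(Q[...,1])<42)&(Q[...,0]>2)&(Q[...,0]<175)&(Q[...,2]>7)&(Q[...,2]<70)
if k.sum()>50:
    q=Q[k];r=cv2.minAreaRect(q[:,:2].astype(np.float32));print("pile deck mm",np.round(r[0],1),np.round(r[1],1),round(r[2],1),"z med",np.median(q[:,2]).round(1),"xr",np.percentile(q[:,0],[1,99]).round(1),"yr",np.percentile(q[:,1],[1,99]).round(1))
cv2.imwrite("pics/%s.png"%sys.argv[1],cv2.resize(d["frame"][170:340,180:540,::-1],None,fx=2.2,fy=2.2))
E
python3 m1.py t2; python3 -c "
from dk import *
tool_err()"
```

```text
probe [ 0.4316 -0.054 ] L 0.114 0.029 ang -0.132
plate [0.6193 0.2704] L 0.061 0.122 ang 0.164
plate [0.4368 0.268 ] L 0.121 0.061 ang -0.029
pink [0.6219 0.2717] L 0.044 0.11 ang 0.17
pink [0.4381 0.2694] L 0.108 0.044 ang -0.04
pile deck mm [62.3 -4.3] [121.3  72.6] 0.7 z med 14.3 xr [  2.4 120.7] yr [-28.5  31.2]
tcp deck mm [330.  110.8  26.8] rot err share [ 0.2125  0.1137 -0.8899] ft deck [ 2.12  2.12 -1.86] j [ 0.75  0.38 -0.91  1.91  0.34  1.02  0.88]
```

View pics/t2.png

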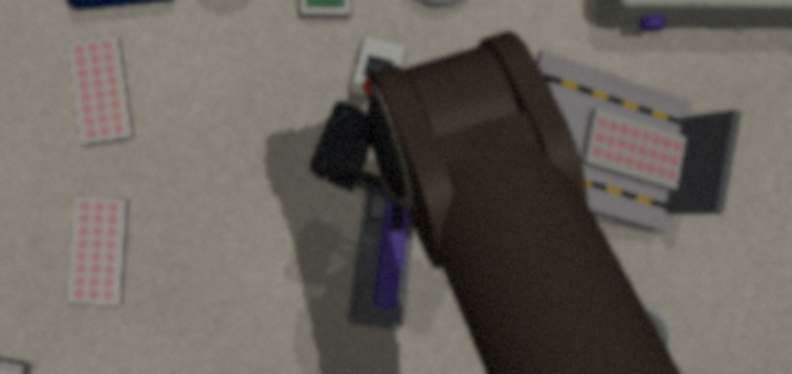

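Plate 1 lies squarely against the backstop (crop (640,150)), between the striped lines. The other two plates haven't moved.

>>> drive_tool:
  deltas:
    - {"dx": -0.17,"dy": 1,"dz": 0,"rx": 0,"ry": 0,"rz": 0.0225,"claw": 1}
    - {"dx": -0.17,"dy": 1,"dz": 0,"rx": 0,"ry": 0,"rz": 0.0225,"claw": 1}
    - {"dx": -0.17,"dy": 1,"dz": 0,"rx": 0,"ry": 0,"rz": 0.0225,"claw": 1}
    - {"dx": -0.17,"dy": 1,"dz": 0,"rx": 0,"ry": 0,"rz": 0.0225,"claw": 1}
    - {"dx": -0.17,"dy": 1,"dz": 0,"rx": 0,"ry": 0,"rz": 0.0225,"claw": 1}
    - {"dx": -0.17,"dy": 1,"dz": 0,"rx": 0,"ry": 0,"rz": 0.0225,"claw": 1}
    - {"dx": -0.17,"dy": 1,"dz": 0,"rx": 0,"ry": 0,"rz": 0.0225,"claw": 1}
    - {"dx": -0.17,"dy": 1,"dz": 0,"rx": 0,"ry": 0,"rz": 0.0225,"claw": 1}
    - {"dx": -0.17,"dy": 1,"dz": 0,"rx": 0,"ry": 0,"rz": 0.0225,"claw": 1}
    - {"dx": -0.17,"dy": 1,"dz": 0,"rx": 0,"ry": 0,"rz": 0.0225,"claw": 1}
    - {"dx": -0.17,"dy": 1,"dz": 0,"rx": 0,"ry": 0,"rz": 0,"claw": 1}
    - {"dx": -0.17,"dy": 1,"dz": 0,"rx": 0,"ry": 0,"rz": 0,"claw": 1}

```text
clock: 29.62
tcp_pos: [0.452, 0.1818, 0.1797]
orientation: [-3.141, -0.002, 3.099]
ft_force: [-0.2, 0.4, -0.1]
opening: 0.0875
grasp_force: 0.0
```

>>> drive_tool:
  deltas:
    - {"dx": -0.17,"dy": 1,"dz": -0.4,"rx": 0,"ry": 0,"rz": 0,"claw": 1}
    - {"dx": -0.17,"dy": 1,"dz": -0.8,"rx": 0,"ry": 0,"rz": 0,"claw": 1}
    - {"dx": -0.17,"dy": 1,"dz": -0.8,"rx": 0,"ry": 0,"rz": 0,"claw": 1}
    - {"dx": -0.17,"dy": 0.9,"dz": -0.8,"rx": 0,"ry": 0,"rz": 0,"claw": 1}
    - {"dx": 0,"dy": 0.4,"dz": -0.8,"rx": 0,"ry": 0,"rz": 0,"claw": 1}
    - {"dx": 0,"dy": 0,"dz": -0.8,"rx": 0,"ry": 0,"rz": 0,"claw": 1}
    - {"dx": 0,"dy": 0,"dz": -0.8,"rx": 0,"ry": 0,"rz": 0,"claw": 1}
    - {"dx": 0,"dy": 0,"dz": -0.8,"rx": 0,"ry": 0,"rz": 0,"claw": 1}
    - {"dx": 0,"dy": 0,"dz": 0,"rx": 0,"ry": 0,"rz": 0,"claw": 1}
    - {"dx": 0,"dy": 0,"dz": 0,"rx": 0,"ry": 0,"rz": 0,"claw": 1}

```text
clock: 30.45
tcp_pos: [0.4383, 0.2668, 0.0593]
orientation: [-3.141, -0.004, 3.1]
ft_force: [-0.6, 0.2, 0.5]
opening: 0.0877
grasp_force: 0.0
```

>>> drive_tool:
  deltas:
    - {"dx": -0.03,"dy": 0.08,"dz": -0.8,"rx": 0,"ry": 0,"rz": 0,"claw": 1}
    - {"dx": 0,"dy": 0,"dz": -0.8,"rx": 0,"ry": 0,"rz": 0,"claw": 1}
    - {"dx": 0,"dy": 0,"dz": -0.7,"rx": 0,"ry": 0,"rz": 0,"claw": 1}
    - {"dx": 0,"dy": 0,"dz": -0.4,"rx": 0,"ry": 0,"rz": 0,"claw": 1}
    - {"dx": 0,"dy": 0,"dz": 0,"rx": 0,"ry": 0,"rz": 0,"claw": 1}
    - {"dx": 0,"dy": 0,"dz": 0,"rx": 0,"ry": 0,"rz": 0,"claw": -1}
    - {"dx": 0,"dy": 0,"dz": 0,"rx": 0,"ry": 0,"rz": 0,"claw": -1}
    - {"dx": 0,"dy": 0,"dz": 0,"rx": 0,"ry": 0,"rz": 0,"claw": -1}
    - {"dx": 0,"dy": 0,"dz": 0,"rx": 0,"ry": 0,"rz": 0,"claw": -1}
    - {"dx": 0,"dy": 0,"dz": 0,"rx": 0,"ry": 0,"rz": 0,"claw": -1}
    - {"dx": 0,"dy": 0,"dz": 0,"rx": 0,"ry": 0,"rz": 0,"claw": -1}
    - {"dx": 0,"dy": 0,"dz": 0,"rx": 0,"ry": 0,"rz": 0,"claw": -1}

```text
clock: 31.45
tcp_pos: [0.4384, 0.2687, 0.0059]
orientation: [3.141, -0.002, 3.101]
ft_force: [0.6, -0.5, 5.8]
opening: 0.0598
grasp_force: 30.0
```

```bash
python3 - <<'E'
from dk import *
s=bot.get_state();print(s["tcp_pos"].round(4),s["orientation"].round(3),s["opening"],s["grasp_force"],((world(.075,0,.08)-s["tcp_pos"])/.02).round(2))
E
```

```text
[0.4384 0.2687 0.0059] [ 3.141e+00 -2.000e-03  3.101e+00] 0.059830454509083635 29.999661147594452 [  5.32 -29.94   6.85]
```

>>> drive_tool:
  deltas:
    - {"dx": 0,"dy": 0,"dz": 0.4,"rx": 0,"ry": 0,"rz": 0,"claw": -1}
    - {"dx": 0,"dy": 0,"dz": 0.8,"rx": 0,"ry": 0,"rz": 0,"claw": -1}
    - {"dx": 0,"dy": 0,"dz": 1,"rx": 0,"ry": 0,"rz": 0,"claw": -1}
    - {"dx": 0,"dy": 0,"dz": 1,"rx": 0,"ry": 0,"rz": 0,"claw": -1}
    - {"dx": 0,"dy": 0,"dz": 1,"rx": 0,"ry": 0,"rz": 0,"claw": -1}
    - {"dx": 0,"dy": 0,"dz": 1,"rx": 0,"ry": 0,"rz": 0,"claw": -1}
    - {"dx": 0,"dy": 0,"dz": 1,"rx": 0,"ry": 0,"rz": 0,"claw": -1}
    - {"dx": 0,"dy": 0,"dz": 1,"rx": 0,"ry": 0,"rz": 0,"claw": -1}
    - {"dx": 0,"dy": 0,"dz": 1,"rx": 0,"ry": 0,"rz": 0,"claw": -1}
    - {"dx": 0.1,"dy": -0.5,"dz": 0.7,"rx": 0,"ry": 0,"rz": 0,"claw": -1}
    - {"dx": 0.16,"dy": -0.8,"dz": 0.3,"rx": 0,"ry": 0,"rz": -0.04,"claw": -1}
    - {"dx": 0.18,"dy": -1,"dz": 0,"rx": 0,"ry": 0,"rz": -0.07,"claw": -1}

```text
clock: 32.45
tcp_pos: [0.4468, 0.2234, 0.1912]
orientation: [3.14, -0.001, 2.929]
ft_force: [0.1, -0.1, -1.4]
opening: 0.0593
grasp_force: 30.0
```

>>> drive_tool:
  deltas:
    - {"dx": 0.18,"dy": -1,"dz": 0,"rx": 0,"ry": 0,"rz": -0.074,"claw": -1}
    - {"dx": 0.18,"dy": -1,"dz": 0,"rx": 0,"ry": 0,"rz": -0.074,"claw": -1}
    - {"dx": 0.18,"dy": -1,"dz": 0,"rx": 0,"ry": 0,"rz": -0.074,"claw": -1}
    - {"dx": 0.18,"dy": -1,"dz": 0,"rx": 0,"ry": 0,"rz": -0.074,"claw": -1}
    - {"dx": 0.18,"dy": -1,"dz": 0,"rx": 0,"ry": 0,"rz": -0.074,"claw": -1}
    - {"dx": 0.18,"dy": -1,"dz": 0,"rx": 0,"ry": 0,"rz": -0.074,"claw": -1}
    - {"dx": 0.18,"dy": -1,"dz": 0,"rx": 0,"ry": 0,"rz": -0.074,"claw": -1}
    - {"dx": 0.18,"dy": -1,"dz": 0,"rx": 0,"ry": 0,"rz": -0.074,"claw": -1}
    - {"dx": 0.18,"dy": -1,"dz": 0,"rx": 0,"ry": 0,"rz": -0.074,"claw": -1}
    - {"dx": 0.18,"dy": -1,"dz": 0,"rx": 0,"ry": 0,"rz": -0.074,"claw": -1}
    - {"dx": 0.18,"dy": -1,"dz": 0,"rx": 0,"ry": 0,"rz": -0.074,"claw": -1}
    - {"dx": 0.18,"dy": -1,"dz": 0,"rx": 0,"ry": 0,"rz": -0.074,"claw": -1}

```text
clock: 33.45
tcp_pos: [0.4896, -0.0184, 0.1896]
orientation: [-3.141, -0.003, 1.528]
ft_force: [0.3, 0.2, -0.5]
opening: 0.0592
grasp_force: 30.0
```

>>> drive_tool:
  deltas:
    - {"dx": 0.18,"dy": -1,"dz": 0,"rx": 0,"ry": 0,"rz": -0.074,"claw": -1}
    - {"dx": 0.18,"dy": -1,"dz": 0,"rx": 0,"ry": 0,"rz": -0.041,"claw": -1}
    - {"dx": 0.18,"dy": -1,"dz": 0,"rx": 0,"ry": 0,"rz": 0,"claw": -1}
    - {"dx": 0.18,"dy": -1,"dz": 0,"rx": 0,"ry": 0,"rz": 0,"claw": -1}
    - {"dx": 0.18,"dy": -1,"dz": 0,"rx": 0.0544,"ry": -0.0121,"rz": 0,"claw": -1}
    - {"dx": 0.18,"dy": -1,"dz": 0,"rx": 0.0544,"ry": -0.0121,"rz": 0,"claw": -1}
    - {"dx": 0.18,"dy": -1,"dz": 0,"rx": 0.0544,"ry": -0.0121,"rz": 0,"claw": -1}
    - {"dx": 0.18,"dy": -1,"dz": 0,"rx": 0.0544,"ry": -0.0121,"rz": 0,"claw": -1}
    - {"dx": 0.18,"dy": -1,"dz": 0,"rx": 0,"ry": 0,"rz": 0,"claw": -1}
    - {"dx": 0.18,"dy": -1,"dz": 0,"rx": 0,"ry": 0,"rz": 0,"claw": -1}
    - {"dx": 0.18,"dy": -1,"dz": 0,"rx": 0,"ry": 0,"rz": 0,"claw": -1}
    - {"dx": 0.18,"dy": -1,"dz": 0,"rx": 0,"ry": 0,"rz": 0,"claw": -1}

```text
clock: 34.45
tcp_pos: [0.5328, -0.2591, 0.1892]
orientation: [3.141, -0.353, 1.353]
ft_force: [-0.1, 0.3, -0.1]
opening: 0.0596
grasp_force: 30.0
```

```bash
python3 - <<'E'
from dk import *
tool_err();go(.072,0,.07);go(.072,0,.026)
E
```

```text
tcp deck mm [153.4  27.  100.7] rot err share [-0.0021  0.0007 -0.0008] ft deck [ 0.17  0.14 -0.19] j [ 0.95  0.54 -0.55  1.61 -0.08  1.15  0.27]
delta units to (0.072, 0, 0.07) [ 0.6  -3.51 -2.84]
delta units to (0.072, 0, 0.026) [ 0.77 -2.78 -4.9 ]
```

>>> drive_tool:
  deltas:
    - {"dx": 0.12,"dy": -0.7,"dz": -0.57,"rx": 0,"ry": 0,"rz": 0,"claw": -1}
    - {"dx": 0.12,"dy": -0.7,"dz": -0.57,"rx": 0,"ry": 0,"rz": 0,"claw": -1}
    - {"dx": 0.12,"dy": -0.7,"dz": -0.57,"rx": 0,"ry": 0,"rz": 0,"claw": -1}
    - {"dx": 0.12,"dy": -0.7,"dz": -0.57,"rx": 0,"ry": 0,"rz": 0,"claw": -1}
    - {"dx": 0.12,"dy": -0.7,"dz": -0.57,"rx": 0,"ry": 0,"rz": 0,"claw": -1}
    - {"dx": 0.04,"dy": 0.18,"dz": -0.51,"rx": 0,"ry": 0,"rz": 0,"claw": -1}
    - {"dx": 0.04,"dy": 0.18,"dz": -0.51,"rx": 0,"ry": 0,"rz": 0,"claw": -1}
    - {"dx": 0.04,"dy": 0.18,"dz": -0.51,"rx": 0,"ry": 0,"rz": 0,"claw": -1}
    - {"dx": 0.04,"dy": 0.18,"dz": -0.51,"rx": 0,"ry": 0,"rz": 0,"claw": -1}
    - {"dx": 0,"dy": 0,"dz": 0,"rx": 0,"ry": 0,"rz": 0,"claw": -1}
    - {"dx": 0,"dy": 0,"dz": 0,"rx": 0,"ry": 0,"rz": 0,"claw": -1}

```text
clock: 35.37
tcp_pos: [0.5484, -0.312, 0.0913]
orientation: [-3.141, -0.353, 1.354]
ft_force: [-0.3, 0.4, -1.4]
opening: 0.0593
grasp_force: 30.0
```

```bash
python3 - <<'E'
from dk import *
tool_err();go(.063,0,.0225)
E
```

```text
tcp deck mm [74.6  0.4 25.2] rot err share [-0.0022  0.0003 -0.0015] ft deck [-0.15  0.41 -1.45] j [ 0.95  0.71 -0.5   1.57 -0.02  1.05  0.33]
delta units to (0.063, 0, 0.0225) [-0.09 -0.49 -0.33]
```

>>> drive_tool:
  deltas:
    - {"dx": -0.03,"dy": -0.17,"dz": -0.11,"rx": 0,"ry": 0,"rz": 0,"claw": -1}
    - {"dx": -0.03,"dy": -0.17,"dz": -0.11,"rx": 0,"ry": 0,"rz": 0,"claw": -1}
    - {"dx": -0.03,"dy": -0.17,"dz": -0.11,"rx": 0,"ry": 0,"rz": 0,"claw": -1}
    - {"dx": 0,"dy": 0,"dz": 0,"rx": 0,"ry": 0,"rz": 0,"claw": -1}
    - {"dx": -0.01,"dy": -0.046,"dz": -0.017,"rx": 0,"ry": 0,"rz": 0,"claw": -1}
    - {"dx": -0.01,"dy": -0.046,"dz": -0.017,"rx": 0,"ry": 0,"rz": 0,"claw": -1}
    - {"dx": -0.01,"dy": -0.046,"dz": -0.017,"rx": 0,"ry": 0,"rz": 0,"claw": -1}
    - {"dx": 0,"dy": 0,"dz": 0,"rx": 0,"ry": 0,"rz": 0,"claw": -1}
    - {"dx": 0,"dy": 0,"dz": 0,"rx": 0,"ry": 0,"rz": 0,"claw": -1}

```text
clock: 36.12
tcp_pos: [0.5471, -0.3229, 0.0852]
orientation: [3.141, -0.357, 1.355]
ft_force: [0.6, 7.8, 5.1]
opening: 0.06
grasp_force: 30.0
```

>>> drive_tool:
  deltas:
    - {"dx": -0.01,"dy": -0.046,"dz": -0.017,"rx": 0,"ry": 0,"rz": 0,"claw": -1}
    - {"dx": -0.01,"dy": -0.046,"dz": -0.017,"rx": 0,"ry": 0,"rz": 0,"claw": -1}
    - {"dx": 0,"dy": 0,"dz": 0,"rx": 0,"ry": 0,"rz": 0,"claw": -1}

```text
clock: 36.37
tcp_pos: [0.5471, -0.3229, 0.085]
orientation: [-3.141, -0.36, 1.356]
ft_force: [0.4, 13.1, 9.1]
opening: 0.0597
grasp_force: 30.0
```

```bash
python3 - <<'E'
from dk import *
tool_err()
E
```

```text
tcp deck mm [62.2 -0.8 23.1] rot err share [-0.0061  0.0012 -0.0024] ft deck [15.19  2.48  4.11] j [ 0.96  0.72 -0.5   1.55 -0.02  1.05  0.35]
```

>>> drive_tool:
  deltas:
    - {"dx": 0.02,"dy": 0.12,"dz": 0.045,"rx": 0,"ry": 0,"rz": 0,"claw": -1}
    - {"dx": 0.004,"dy": 0.017,"dz": -0.047,"rx": 0,"ry": 0,"rz": 0,"claw": -1}
    - {"dx": 0.004,"dy": 0.017,"dz": -0.047,"rx": 0,"ry": 0,"rz": 0,"claw": -1}
    - {"dx": 0.004,"dy": 0.017,"dz": -0.047,"rx": 0,"ry": 0,"rz": 0,"claw": -1}
    - {"dx": 0,"dy": 0,"dz": 0,"rx": 0,"ry": 0,"rz": 0,"claw": -1}

```text
clock: 36.78
tcp_pos: [0.5477, -0.3221, 0.0827]
orientation: [3.14, -0.356, 1.355]
ft_force: [0.9, 8.0, 6.4]
opening: 0.0598
grasp_force: 30.0
```

```bash
python3 - <<'E'
from dk import *
tool_err()
E
```

```text
tcp deck mm [62.2 -1.1 20.7] rot err share [-0.0035  0.0018 -0.0015] ft deck [9.67 0.82 3.27] j [ 0.96  0.72 -0.5   1.56 -0.01  1.05  0.34]
```

>>> drive_tool:
  deltas:
    - {"dx": 0.004,"dy": 0.017,"dz": -0.047,"rx": 0,"ry": 0,"rz": 0,"claw": -1}
    - {"dx": 0,"dy": 0,"dz": 0,"rx": 0,"ry": 0,"rz": 0,"claw": -1}
    - {"dx": 0,"dy": 0,"dz": 0,"rx": 0,"ry": 0,"rz": 0,"claw": -1}

```text
clock: 37.03
tcp_pos: [0.5478, -0.3219, 0.0819]
orientation: [3.14, -0.356, 1.355]
ft_force: [1.9, 6.9, 6.0]
opening: 0.0597
grasp_force: 30.0
```

>>> drive_tool:
  deltas:
    - {"dx": 0,"dy": 0,"dz": 0,"rx": 0,"ry": 0,"rz": 0,"claw": 1}
    - {"dx": 0,"dy": 0,"dz": 0,"rx": 0,"ry": 0,"rz": 0,"claw": 1}
    - {"dx": 0,"dy": 0,"dz": 0,"rx": 0,"ry": 0,"rz": 0,"claw": 1}
    - {"dx": 0,"dy": 0,"dz": 0,"rx": 0,"ry": 0,"rz": 0,"claw": 1}
    - {"dx": -0.04,"dy": -0.17,"dz": 0.47,"rx": 0,"ry": 0,"rz": 0,"claw": 1}
    - {"dx": -0.07,"dy": -0.33,"dz": 0.94,"rx": 0,"ry": 0,"rz": 0,"claw": 1}
    - {"dx": -0.07,"dy": -0.33,"dz": 0.94,"rx": 0,"ry": 0,"rz": 0,"claw": 1}
    - {"dx": -0.07,"dy": -0.33,"dz": 0.94,"rx": 0,"ry": 0,"rz": 0,"claw": 1}
    - {"dx": -0.07,"dy": -0.2,"dz": 1,"rx": -0.054,"ry": 0.012,"rz": 0,"claw": 1}
    - {"dx": -0.1,"dy": 0.5,"dz": 1,"rx": -0.054,"ry": 0.012,"rz": 0,"claw": 1}
    - {"dx": 0,"dy": 1,"dz": 0,"rx": -0.054,"ry": 0.012,"rz": 0,"claw": 1}
    - {"dx": 0,"dy": 1,"dz": 0,"rx": -0.054,"ry": 0.012,"rz": 0,"claw": 1}

```text
clock: 38.03
tcp_pos: [0.5387, -0.303, 0.1891]
orientation: [3.136, -0.0, 1.35]
ft_force: [0.9, 1.0, -0.8]
opening: 0.0879
grasp_force: 0.0
```

>>> drive_tool:
  deltas:
    - {"dx": 0.15,"dy": 1,"dz": 0,"rx": 0,"ry": 0,"rz": 0.074,"claw": 1}
    - {"dx": 0.15,"dy": 1,"dz": 0,"rx": 0,"ry": 0,"rz": 0.074,"claw": 1}
    - {"dx": 0.15,"dy": 1,"dz": 0,"rx": 0,"ry": 0,"rz": 0.074,"claw": 1}
    - {"dx": 0.15,"dy": 1,"dz": 0,"rx": 0,"ry": 0,"rz": 0.074,"claw": 1}
    - {"dx": 0.15,"dy": 1,"dz": 0,"rx": 0,"ry": 0,"rz": 0.074,"claw": 1}
    - {"dx": 0.15,"dy": 1,"dz": 0,"rx": 0,"ry": 0,"rz": 0.074,"claw": 1}
    - {"dx": 0.15,"dy": 1,"dz": 0,"rx": 0,"ry": 0,"rz": 0.074,"claw": 1}
    - {"dx": 0.15,"dy": 1,"dz": 0,"rx": 0,"ry": 0,"rz": 0.074,"claw": 1}
    - {"dx": 0.15,"dy": 1,"dz": 0,"rx": 0,"ry": 0,"rz": 0.074,"claw": 1}
    - {"dx": 0.15,"dy": 1,"dz": 0,"rx": 0,"ry": 0,"rz": 0.074,"claw": 1}
    - {"dx": 0.15,"dy": 1,"dz": 0,"rx": 0,"ry": 0,"rz": 0.074,"claw": 1}
    - {"dx": 0.15,"dy": 1,"dz": 0,"rx": 0,"ry": 0,"rz": 0.074,"claw": 1}

```text
clock: 39.03
tcp_pos: [0.5742, -0.0612, 0.187]
orientation: [-3.141, -0.004, 2.752]
ft_force: [-1.1, 0.7, 0.2]
opening: 0.0877
grasp_force: 0.0
```

```bash
python3 m1.py t3; python3 -c "
from dk import *
tool_err()"
```

```text
probe [ 0.4356 -0.0537] L 0.122 0.029 ang -0.122
plate [0.6196 0.2706] L 0.061 0.121 ang 0.164
pink [0.6217 0.2719] L 0.044 0.109 ang 0.165
pile deck mm [47.4  6.6] [102.  83.] 8.5 z med 28.5 xr [ 2.2 93.5] yr [-28.2  31.7]
tcp deck mm [347.6  30.3  27.8] rot err share [ 0.2105  0.1137 -0.89  ] ft deck [3.34 1.39 0.27] j [ 0.6   0.49 -0.8   1.71  0.38  1.11  0.88]
```

Pile top is at 28.5 mm, two plates deep. Now the last plate.

>>> drive_tool:
  deltas:
    - {"dx": 0.14,"dy": 1,"dz": 0,"rx": 0,"ry": 0,"rz": 0.0353,"claw": 1}
    - {"dx": 0.14,"dy": 1,"dz": 0,"rx": 0,"ry": 0,"rz": 0.0353,"claw": 1}
    - {"dx": 0.14,"dy": 1,"dz": 0,"rx": 0,"ry": 0,"rz": 0.0353,"claw": 1}
    - {"dx": 0.14,"dy": 1,"dz": 0,"rx": 0,"ry": 0,"rz": 0.0353,"claw": 1}
    - {"dx": 0.14,"dy": 1,"dz": 0,"rx": 0,"ry": 0,"rz": 0.0353,"claw": 1}
    - {"dx": 0.14,"dy": 1,"dz": 0,"rx": 0,"ry": 0,"rz": 0.0353,"claw": 1}
    - {"dx": 0.14,"dy": 1,"dz": 0,"rx": 0,"ry": 0,"rz": 0.0353,"claw": 1}
    - {"dx": 0.14,"dy": 1,"dz": 0,"rx": 0,"ry": 0,"rz": 0.0353,"claw": 1}
    - {"dx": 0.14,"dy": 1,"dz": 0,"rx": 0,"ry": 0,"rz": 0.0353,"claw": 1}
    - {"dx": 0.14,"dy": 1,"dz": 0,"rx": 0,"ry": 0,"rz": 0.0353,"claw": 1}
    - {"dx": 0.14,"dy": 1,"dz": 0,"rx": 0,"ry": 0,"rz": 0,"claw": 1}
    - {"dx": 0.14,"dy": 1,"dz": 0,"rx": 0,"ry": 0,"rz": 0,"claw": 1}

```text
clock: 40.08
tcp_pos: [0.6081, 0.1786, 0.1867]
orientation: [-3.141, -0.005, -2.983]
ft_force: [0.6, -0.0, 0.1]
opening: 0.0874
grasp_force: 0.0
```

>>> drive_tool:
  deltas:
    - {"dx": 0.14,"dy": 1,"dz": -0.4,"rx": 0,"ry": 0,"rz": 0,"claw": 1}
    - {"dx": 0.14,"dy": 1,"dz": -0.8,"rx": 0,"ry": 0,"rz": 0,"claw": 1}
    - {"dx": 0.14,"dy": 1,"dz": -0.8,"rx": 0,"ry": 0,"rz": 0,"claw": 1}
    - {"dx": 0.14,"dy": 0.9,"dz": -0.8,"rx": 0,"ry": 0,"rz": 0,"claw": 1}
    - {"dx": 0,"dy": 0.5,"dz": -0.8,"rx": 0,"ry": 0,"rz": 0,"claw": 1}
    - {"dx": 0,"dy": 0,"dz": -0.8,"rx": 0,"ry": 0,"rz": 0,"claw": 1}
    - {"dx": 0,"dy": 0,"dz": -0.8,"rx": 0,"ry": 0,"rz": 0,"claw": 1}
    - {"dx": 0,"dy": 0,"dz": -0.8,"rx": 0,"ry": 0,"rz": 0,"claw": 1}
    - {"dx": 0,"dy": 0,"dz": -0.3,"rx": 0,"ry": 0,"rz": 0,"claw": 1}
    - {"dx": 0,"dy": 0,"dz": 0,"rx": 0,"ry": 0,"rz": 0,"claw": 1}
    - {"dx": 0,"dy": 0,"dz": 0,"rx": 0,"ry": 0,"rz": 0,"claw": 1}

```text
clock: 41.0
tcp_pos: [0.6191, 0.2657, 0.0601]
orientation: [-3.142, -0.005, -2.982]
ft_force: [0.0, 0.2, -0.1]
opening: 0.0877
grasp_force: 0.0
```

```bash
python3 - <<'E'
from h import *
s=bot.get_state();print(s["tcp_pos"].round(4),s["orientation"].round(3),s["joints"].round(2))
d=get_image("scene");cv2.imwrite("pics/s6.png",cv2.resize(d["frame"][200:420,220:460,::-1],None,fx=2.5,fy=2.5))
E
```

```text
[0.6191 0.2657 0.0601] [-3.142 -0.005 -2.982] [ 0.03  0.8  -0.8   1.57  0.64  1.05  0.78]
```

View pics/s6.png

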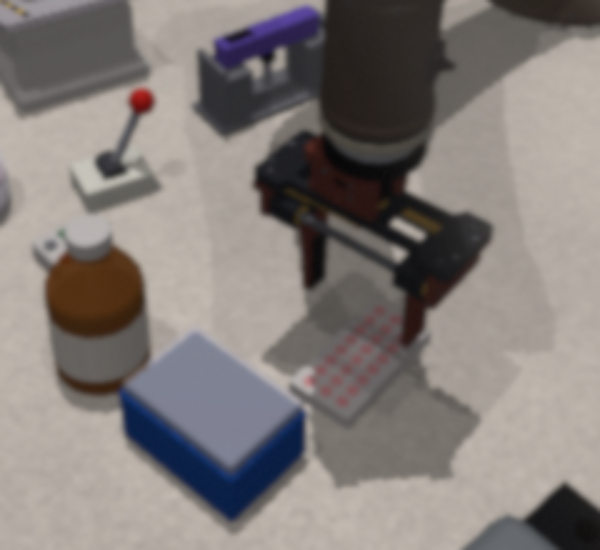

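Fingers straddle the last plate, aligned and clear of the tip box. A small shift, then grip.

>>> drive_tool:
  deltas:
    - {"dx": 0.12,"dy": 0.25,"dz": -0.8,"rx": 0,"ry": 0,"rz": 0,"claw": 1}
    - {"dx": 0,"dy": 0,"dz": -0.8,"rx": 0,"ry": 0,"rz": 0,"claw": 1}
    - {"dx": 0,"dy": 0,"dz": -0.7,"rx": 0,"ry": 0,"rz": 0,"claw": 1}
    - {"dx": 0,"dy": 0,"dz": -0.4,"rx": 0,"ry": 0,"rz": 0,"claw": 1}
    - {"dx": 0,"dy": 0,"dz": 0,"rx": 0,"ry": 0,"rz": 0,"claw": 1}
    - {"dx": 0,"dy": 0,"dz": 0,"rx": 0,"ry": 0,"rz": 0,"claw": -1}
    - {"dx": 0,"dy": 0,"dz": 0,"rx": 0,"ry": 0,"rz": 0,"claw": -1}
    - {"dx": 0,"dy": 0,"dz": 0,"rx": 0,"ry": 0,"rz": 0,"claw": -1}
    - {"dx": 0,"dy": 0,"dz": 0,"rx": 0,"ry": 0,"rz": 0,"claw": -1}
    - {"dx": 0,"dy": 0,"dz": 0,"rx": 0,"ry": 0,"rz": 0,"claw": -1}
    - {"dx": 0,"dy": 0,"dz": 0,"rx": 0,"ry": 0,"rz": 0,"claw": -1}
    - {"dx": 0,"dy": 0,"dz": 0,"rx": 0,"ry": 0,"rz": 0,"claw": -1}

```text
clock: 42.05
tcp_pos: [0.6215, 0.2718, 0.0068]
orientation: [3.141, -0.004, -2.981]
ft_force: [0.8, -0.1, 4.0]
opening: 0.0599
grasp_force: 30.0
```

```bash
python3 - <<'E'
from dk import *
s=bot.get_state();print(s["tcp_pos"].round(4),s["orientation"].round(3),s["opening"],s["grasp_force"],((world(.075,0,.09)-s["tcp_pos"])/.02).round(2))
E
```

```text
[0.6215 0.2718 0.0068] [ 3.141 -0.004 -2.981] 0.059905389835522974 29.99937504529953 [ -3.88 -30.26   7.27]
```

>>> drive_tool:
  deltas:
    - {"dx": 0,"dy": 0,"dz": 0.4,"rx": 0,"ry": 0,"rz": 0,"claw": -1}
    - {"dx": 0,"dy": 0,"dz": 0.8,"rx": 0,"ry": 0,"rz": 0,"claw": -1}
    - {"dx": 0,"dy": 0,"dz": 1,"rx": 0,"ry": 0,"rz": 0,"claw": -1}
    - {"dx": 0,"dy": 0,"dz": 1,"rx": 0,"ry": 0,"rz": 0,"claw": -1}
    - {"dx": 0,"dy": 0,"dz": 1,"rx": 0,"ry": 0,"rz": 0,"claw": -1}
    - {"dx": 0,"dy": 0,"dz": 1,"rx": 0,"ry": 0,"rz": 0,"claw": -1}
    - {"dx": 0,"dy": 0,"dz": 1,"rx": 0,"ry": 0,"rz": 0,"claw": -1}
    - {"dx": 0,"dy": 0,"dz": 1,"rx": 0,"ry": 0,"rz": 0,"claw": -1}
    - {"dx": 0,"dy": 0,"dz": 1,"rx": 0,"ry": 0,"rz": 0,"claw": -1}
    - {"dx": -0.1,"dy": -0.5,"dz": 0.7,"rx": 0,"ry": 0,"rz": 0,"claw": -1}
    - {"dx": -0.13,"dy": -0.8,"dz": 0.3,"rx": 0,"ry": 0,"rz": -0.04,"claw": -1}
    - {"dx": -0.13,"dy": -1,"dz": 0,"rx": 0,"ry": 0,"rz": -0.07,"claw": -1}

```text
clock: 43.05
tcp_pos: [0.6138, 0.2265, 0.1929]
orientation: [3.139, -0.003, 3.129]
ft_force: [-0.2, -0.1, -1.5]
opening: 0.0596
grasp_force: 30.0
```

>>> drive_tool:
  deltas:
    - {"dx": -0.13,"dy": -1,"dz": 0,"rx": 0,"ry": 0,"rz": -0.074,"claw": -1}
    - {"dx": -0.13,"dy": -1,"dz": 0,"rx": 0,"ry": 0,"rz": -0.074,"claw": -1}
    - {"dx": -0.13,"dy": -1,"dz": 0,"rx": 0,"ry": 0,"rz": -0.074,"claw": -1}
    - {"dx": -0.13,"dy": -1,"dz": 0,"rx": 0,"ry": 0,"rz": -0.074,"claw": -1}
    - {"dx": -0.13,"dy": -1,"dz": 0,"rx": 0,"ry": 0,"rz": -0.074,"claw": -1}
    - {"dx": -0.13,"dy": -1,"dz": 0,"rx": 0,"ry": 0,"rz": -0.074,"claw": -1}
    - {"dx": -0.13,"dy": -1,"dz": 0,"rx": 0,"ry": 0,"rz": -0.074,"claw": -1}
    - {"dx": -0.13,"dy": -1,"dz": 0,"rx": 0,"ry": 0,"rz": -0.074,"claw": -1}
    - {"dx": -0.13,"dy": -1,"dz": 0,"rx": 0,"ry": 0,"rz": -0.074,"claw": -1}
    - {"dx": -0.13,"dy": -1,"dz": 0,"rx": 0,"ry": 0,"rz": -0.074,"claw": -1}
    - {"dx": -0.13,"dy": -1,"dz": 0,"rx": 0,"ry": 0,"rz": -0.074,"claw": -1}
    - {"dx": -0.13,"dy": -1,"dz": 0,"rx": 0,"ry": 0,"rz": -0.074,"claw": -1}

```text
clock: 44.05
tcp_pos: [0.582, -0.0159, 0.1909]
orientation: [3.141, -0.005, 1.729]
ft_force: [0.3, 0.9, -1.3]
opening: 0.0595
grasp_force: 30.0
```

>>> drive_tool:
  deltas:
    - {"dx": -0.13,"dy": -1,"dz": 0,"rx": 0,"ry": 0,"rz": -0.074,"claw": -1}
    - {"dx": -0.13,"dy": -1,"dz": 0,"rx": 0,"ry": 0,"rz": -0.074,"claw": -1}
    - {"dx": -0.13,"dy": -1,"dz": 0,"rx": 0,"ry": 0,"rz": -0.074,"claw": -1}
    - {"dx": -0.13,"dy": -1,"dz": 0,"rx": 0,"ry": 0,"rz": -0.021,"claw": -1}
    - {"dx": -0.13,"dy": -1,"dz": 0,"rx": 0,"ry": 0,"rz": 0,"claw": -1}
    - {"dx": -0.13,"dy": -1,"dz": 0,"rx": 0.0544,"ry": -0.0121,"rz": 0,"claw": -1}
    - {"dx": -0.13,"dy": -1,"dz": 0,"rx": 0.0544,"ry": -0.0121,"rz": 0,"claw": -1}
    - {"dx": -0.13,"dy": -1,"dz": 0,"rx": 0.0544,"ry": -0.0121,"rz": 0,"claw": -1}
    - {"dx": -0.13,"dy": -1,"dz": 0,"rx": 0.0544,"ry": -0.0121,"rz": 0,"claw": -1}
    - {"dx": -0.13,"dy": -1,"dz": 0,"rx": 0,"ry": 0,"rz": 0,"claw": -1}
    - {"dx": -0.13,"dy": -1,"dz": 0,"rx": 0,"ry": 0,"rz": 0,"claw": -1}
    - {"dx": 0,"dy": -1,"dz": 0,"rx": 0,"ry": 0,"rz": 0,"claw": -1}

```text
clock: 45.05
tcp_pos: [0.553, -0.2561, 0.1907]
orientation: [3.141, -0.355, 1.352]
ft_force: [0.7, 0.9, -0.7]
opening: 0.0596
grasp_force: 30.0
```

```bash
python3 - <<'E'
from dk import *
tool_err();go(.074,0,.08);go(.072,0,.041)
E
```

```text
tcp deck mm [160.8   7.9  99.6] rot err share [-0.0031  0.001   0.0001] ft deck [ 0.72 -0.52 -1.01] j [ 0.89  0.55 -0.49  1.57 -0.11  1.16  0.27]
delta units to (0.074, 0, 0.08) [-0.42 -3.74 -2.41]
delta units to (0.072, 0, 0.041) [-0.3  -3.18 -4.27]
```

>>> drive_tool:
  deltas:
    - {"dx": -0.08,"dy": -0.75,"dz": -0.48,"rx": -0.003,"ry": 0.001,"rz": 0,"claw": -1}
    - {"dx": -0.08,"dy": -0.75,"dz": -0.48,"rx": 0,"ry": 0,"rz": 0,"claw": -1}
    - {"dx": -0.08,"dy": -0.75,"dz": -0.48,"rx": 0,"ry": 0,"rz": 0,"claw": -1}
    - {"dx": -0.08,"dy": -0.75,"dz": -0.48,"rx": 0,"ry": 0,"rz": 0,"claw": -1}
    - {"dx": -0.08,"dy": -0.75,"dz": -0.48,"rx": 0,"ry": 0,"rz": 0,"claw": -1}
    - {"dx": 0.03,"dy": 0.14,"dz": -0.46,"rx": 0,"ry": 0,"rz": 0,"claw": -1}
    - {"dx": 0.03,"dy": 0.14,"dz": -0.46,"rx": 0,"ry": 0,"rz": 0,"claw": -1}
    - {"dx": 0.03,"dy": 0.14,"dz": -0.46,"rx": 0,"ry": 0,"rz": 0,"claw": -1}
    - {"dx": 0.03,"dy": 0.14,"dz": -0.46,"rx": 0,"ry": 0,"rz": 0,"claw": -1}
    - {"dx": 0,"dy": 0,"dz": 0,"rx": 0,"ry": 0,"rz": 0,"claw": -1}
    - {"dx": 0,"dy": 0,"dz": 0,"rx": 0,"ry": 0,"rz": 0,"claw": -1}

```text
clock: 45.97
tcp_pos: [0.5486, -0.317, 0.105]
orientation: [-3.141, -0.351, 1.354]
ft_force: [-0.2, 0.3, -0.6]
opening: 0.0598
grasp_force: 30.0
```

```bash
python3 - <<'E'
from dk import *
tool_err();go(.065,0,.0375)
E
```

```text
tcp deck mm [74.8 -1.  39.8] rot err share [-0.0009 -0.0003 -0.0015] ft deck [ 0.09  0.27 -0.62] j [ 0.92  0.68 -0.45  1.55 -0.06  1.08  0.36]
delta units to (0.065, 0, 0.0375) [-0.14 -0.4  -0.27]
```

>>> drive_tool:
  deltas:
    - {"dx": -0.04,"dy": -0.13,"dz": -0.09,"rx": 0,"ry": 0,"rz": 0,"claw": -1}
    - {"dx": -0.04,"dy": -0.13,"dz": -0.09,"rx": 0,"ry": 0,"rz": 0,"claw": -1}
    - {"dx": -0.04,"dy": -0.13,"dz": -0.09,"rx": 0,"ry": 0,"rz": 0,"claw": -1}
    - {"dx": 0,"dy": 0,"dz": 0,"rx": 0,"ry": 0,"rz": 0,"claw": -1}
    - {"dx": -0.01,"dy": -0.046,"dz": -0.017,"rx": 0,"ry": 0,"rz": 0,"claw": -1}
    - {"dx": -0.01,"dy": -0.046,"dz": -0.017,"rx": 0,"ry": 0,"rz": 0,"claw": -1}
    - {"dx": -0.01,"dy": -0.046,"dz": -0.017,"rx": 0,"ry": 0,"rz": 0,"claw": -1}
    - {"dx": 0,"dy": 0,"dz": 0,"rx": 0,"ry": 0,"rz": 0,"claw": -1}
    - {"dx": 0,"dy": 0,"dz": 0,"rx": 0,"ry": 0,"rz": 0,"claw": -1}

```text
clock: 46.72
tcp_pos: [0.546, -0.3271, 0.0995]
orientation: [-3.141, -0.353, 1.354]
ft_force: [0.7, 6.4, 2.7]
opening: 0.0597
grasp_force: 30.0
```

>>> drive_tool:
  deltas:
    - {"dx": -0.01,"dy": -0.046,"dz": -0.017,"rx": 0,"ry": 0,"rz": 0,"claw": -1}
    - {"dx": 0,"dy": 0,"dz": 0,"rx": 0,"ry": 0,"rz": 0,"claw": -1}
    - {"dx": 0,"dy": 0,"dz": 0,"rx": 0,"ry": 0,"rz": 0,"claw": -1}

```text
clock: 46.97
tcp_pos: [0.546, -0.3271, 0.0994]
orientation: [-3.141, -0.354, 1.354]
ft_force: [-0.5, 6.4, 4.6]
opening: 0.0598
grasp_force: 30.0
```

```bash
python3 - <<'E'
from dk import *
tool_err()
E
```

```text
tcp deck mm [63.  -0.6 38.2] rot err share [-0.0024  0.0002 -0.0016] ft deck [7.37 1.84 2.22] j [ 0.93  0.7  -0.45  1.54 -0.05  1.08  0.37]
```

>>> drive_tool:
  deltas:
    - {"dx": 0.004,"dy": 0.017,"dz": -0.047,"rx": 0,"ry": 0,"rz": 0,"claw": -1}
    - {"dx": 0.004,"dy": 0.017,"dz": -0.047,"rx": 0,"ry": 0,"rz": 0,"claw": -1}
    - {"dx": 0.004,"dy": 0.017,"dz": -0.047,"rx": 0,"ry": 0,"rz": 0,"claw": -1}
    - {"dx": 0.004,"dy": 0.017,"dz": -0.047,"rx": 0,"ry": 0,"rz": 0,"claw": -1}
    - {"dx": 0,"dy": 0,"dz": 0,"rx": 0,"ry": 0,"rz": 0,"claw": -1}
    - {"dx": 0,"dy": 0,"dz": 0,"rx": 0,"ry": 0,"rz": 0,"claw": -1}

```text
clock: 47.47
tcp_pos: [0.5468, -0.3261, 0.0962]
orientation: [3.141, -0.353, 1.355]
ft_force: [0.4, 6.9, 6.7]
opening: 0.0594
grasp_force: 30.0
```

```bash
python3 - <<'E'
from dk import *
tool_err()
E
```

```text
tcp deck mm [63.  -1.2 34.7] rot err share [-0.0019  0.0009 -0.0015] ft deck [8.72 1.16 3.99] j [ 0.93  0.7  -0.45  1.55 -0.05  1.07  0.37]
```

>>> drive_tool:
  deltas:
    - {"dx": 0,"dy": 0,"dz": 0,"rx": 0,"ry": 0,"rz": 0,"claw": 1}
    - {"dx": 0,"dy": 0,"dz": 0,"rx": 0,"ry": 0,"rz": 0,"claw": 1}
    - {"dx": 0,"dy": 0,"dz": 0,"rx": 0,"ry": 0,"rz": 0,"claw": 1}
    - {"dx": 0,"dy": 0,"dz": 0,"rx": 0,"ry": 0,"rz": 0,"claw": 1}
    - {"dx": -0.04,"dy": -0.17,"dz": 0.47,"rx": 0,"ry": 0,"rz": 0,"claw": 1}
    - {"dx": -0.07,"dy": -0.33,"dz": 0.94,"rx": 0,"ry": 0,"rz": 0,"claw": 1}
    - {"dx": -0.07,"dy": -0.33,"dz": 0.94,"rx": 0,"ry": 0,"rz": 0,"claw": 1}
    - {"dx": -0.07,"dy": -0.33,"dz": 0.94,"rx": 0,"ry": 0,"rz": 0,"claw": 1}
    - {"dx": -0.07,"dy": -0.2,"dz": 1,"rx": -0.054,"ry": 0.012,"rz": 0,"claw": 1}
    - {"dx": -0.2,"dy": 0.5,"dz": 0.6,"rx": -0.054,"ry": 0.012,"rz": 0,"claw": 1}
    - {"dx": -0.5,"dy": 1,"dz": 0,"rx": -0.054,"ry": 0.012,"rz": 0,"claw": 1}
    - {"dx": -0.5,"dy": 1,"dz": 0,"rx": -0.054,"ry": 0.012,"rz": 0,"claw": 1}

```text
clock: 48.47
tcp_pos: [0.5158, -0.3066, 0.1948]
orientation: [3.137, 0.002, 1.351]
ft_force: [1.1, 0.9, 0.1]
opening: 0.0876
grasp_force: 0.0
```

>>> drive_tool:
  deltas:
    - {"dx": -0.5,"dy": 1,"dz": 0,"rx": 0,"ry": 0,"rz": 0,"claw": -1}
    - {"dx": -0.5,"dy": 1,"dz": 0,"rx": 0,"ry": 0,"rz": 0,"claw": -1}
    - {"dx": -0.5,"dy": 1,"dz": 0,"rx": 0,"ry": 0,"rz": 0,"claw": -1}
    - {"dx": -0.5,"dy": 1,"dz": 0,"rx": 0,"ry": 0,"rz": 0,"claw": -1}
    - {"dx": -0.5,"dy": 1,"dz": 0,"rx": 0,"ry": 0,"rz": 0,"claw": -1}
    - {"dx": -0.5,"dy": 1,"dz": 0,"rx": 0,"ry": 0,"rz": 0,"claw": -1}
    - {"dx": -0.4,"dy": 1,"dz": 0,"rx": 0,"ry": 0,"rz": 0,"claw": -1}
    - {"dx": -0.3,"dy": 1,"dz": 0,"rx": 0,"ry": 0,"rz": 0,"claw": -1}
    - {"dx": 0,"dy": 1,"dz": 0,"rx": 0,"ry": 0,"rz": 0,"claw": -1}
    - {"dx": 0,"dy": 1,"dz": 0,"rx": 0,"ry": 0,"rz": 0,"claw": -1}
    - {"dx": 0,"dy": 1,"dz": 0,"rx": 0,"ry": 0,"rz": 0,"claw": -1}
    - {"dx": 0,"dy": 0,"dz": 0,"rx": 0,"ry": 0,"rz": 0,"claw": -1}
  force: 20

```text
clock: 49.47
tcp_pos: [0.4416, -0.0822, 0.1937]
orientation: [3.141, -0.004, 1.357]
ft_force: [-0.6, 0.1, 0.8]
opening: 0.0112
grasp_force: 0.0
```

```bash
python3 m1.py t4; cat > m2.py <<'E'
from dk import *
d=get_image("scene");C=cloud(d);Q=todeck(C.reshape(-1,3)).reshape(C.shape)*1e3
cv2.imwrite("pics/s7.png",cv2.resize(d["frame"][130:260,180:300,::-1],None,fx=4.5,fy=4.5))
for lo,hi in((35,48),):
    k=(abs(Q[...,1])<45)&(Q[...,0]>-5)&(Q[...,0]<140)&(Q[...,2]>lo)&(Q[...,2]<hi);q=Q[k];print("scene top face",k.sum(),np.percentile(q,[2,50,98],axis=0).round(1).tolist())
d=dict(np.load("/tmp/top0.npz"));C=cloud(d);z=C[...,2]
m=((z>.012)&(z<.035)).astype(np.uint8);k=np.zeros_like(m);k[180:225,330:375]=m[180:225,330:375]
n,lab,st,c=cv2.connectedComponentsWithStats(k);i=1+st[1:,4].argmax();p=np.argwhere(lab==i)[:,::-1].astype(np.float32)
bx=cv2.boxPoints(cv2.minAreaRect(p));W=np.array([ray(d,*q,.025)[:2] for q in bx]);e=W[1]-W[0];g=W[2]-W[1];l=e if np.hypot(*e)>np.hypot(*g) else g
print("block",W.mean(0).round(4),np.hypot(*e).round(3),np.hypot(*g).round(3),"ang",np.arctan2(*l[::-1]).round(3));b=W.mean(0)-[.6113,-.0384];print("ball->block",b,np.hypot(*b),np.arctan2(*b[::-1]))
print(bot.get_state()["tcp_pos"].round(4),bot.get_state()["orientation"].round(3),bot.get_state()["opening"])
E
python3 m2.py
```

```text
probe [ 0.4353 -0.0541] L 0.122 0.029 ang -0.124
pile deck mm [62.1  1.5] [120.1  79.3] 0.3 z med 41.9 xr [  2.8 121.1] yr [-28.2  31.7]
scene top face 323 [[-1.8, -40.8, 35.5], [37.1, -1.6, 38.6], [124.4, 41.0, 47.3]]
block [ 0.6421 -0.0464] 0.073 0.05 ang -0.241
ball->block [ 0.03076823 -0.00795956] 0.03178110033124457 -0.25314465042637785
[ 0.4415 -0.0856  0.1933] [ 3.141e+00 -2.000e-03  1.354e+00] 0.0029192877608322965
```

View pics/t4.png

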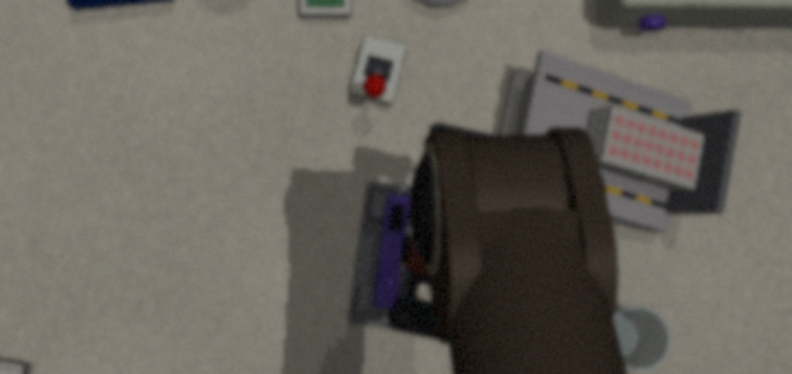

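View pics/s7.png

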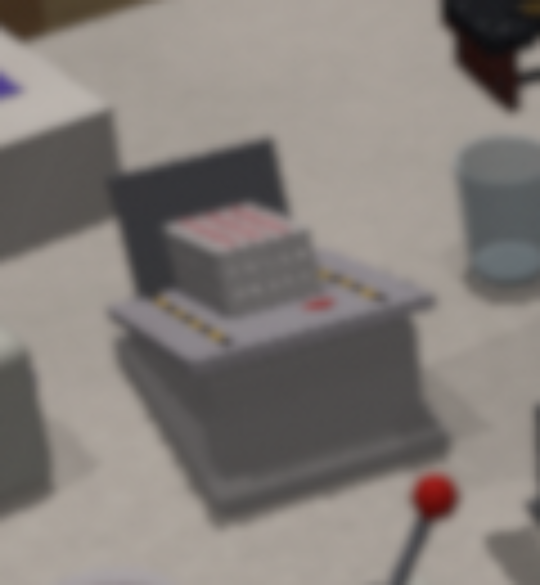

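The pile of three stands flush, top at 42 mm, lower end at the backstop (t4 crop (655,148), s7 crop (240,250)). The lever is still off with its ball at t4 crop (375,85). Closing the fingers and going behind the ball.

>>> drive_tool:
  deltas:
    - {"dx": 0.78,"dy": 0.37,"dz": 0,"rx": 0,"ry": 0,"rz": 0,"claw": -1}
    - {"dx": 0.78,"dy": 0.37,"dz": 0,"rx": 0,"ry": 0,"rz": 0,"claw": -1}
    - {"dx": 0.78,"dy": 0.37,"dz": 0,"rx": 0,"ry": 0,"rz": 0,"claw": -1}
    - {"dx": 0.78,"dy": 0.37,"dz": 0,"rx": 0,"ry": 0,"rz": 0,"claw": -1}
    - {"dx": 0.78,"dy": 0.37,"dz": 0,"rx": 0,"ry": 0,"rz": 0,"claw": -1}
    - {"dx": 0.78,"dy": 0.37,"dz": 0,"rx": 0,"ry": 0,"rz": 0,"claw": -1}
    - {"dx": 0.78,"dy": 0.37,"dz": 0,"rx": 0,"ry": 0,"rz": 0,"claw": -1}
    - {"dx": 0.78,"dy": 0.37,"dz": 0,"rx": 0,"ry": 0,"rz": 0,"claw": -1}
    - {"dx": 0,"dy": 0,"dz": 0,"rx": 0,"ry": 0,"rz": 0,"claw": -1}
    - {"dx": 0,"dy": 0,"dz": 0,"rx": 0,"ry": 0,"rz": 0,"claw": -1}

```text
clock: 50.4
tcp_pos: [0.5662, -0.0274, 0.1922]
orientation: [-3.141, -0.003, 1.352]
ft_force: [0.8, 0.1, -0.1]
opening: 0.0004
grasp_force: 0.0
```

>>> drive_tool:
  deltas:
    - {"dx": 0,"dy": 0,"dz": -0.8,"rx": 0,"ry": 0,"rz": 0,"claw": -1}
    - {"dx": 0,"dy": 0,"dz": -0.8,"rx": 0,"ry": 0,"rz": 0,"claw": -1}
    - {"dx": 0,"dy": 0,"dz": -0.8,"rx": 0,"ry": 0,"rz": 0,"claw": -1}
    - {"dx": 0,"dy": 0,"dz": -0.8,"rx": 0,"ry": 0,"rz": 0,"claw": -1}
    - {"dx": 0,"dy": 0,"dz": -0.8,"rx": 0,"ry": 0,"rz": 0,"claw": -1}
    - {"dx": 0,"dy": 0,"dz": -0.8,"rx": 0,"ry": 0,"rz": 0,"claw": -1}
    - {"dx": 0,"dy": 0,"dz": -0.8,"rx": 0,"ry": 0,"rz": 0,"claw": -1}
    - {"dx": 0,"dy": 0,"dz": 0,"rx": 0,"ry": 0,"rz": 0,"claw": -1}
    - {"dx": 0,"dy": 0,"dz": 0,"rx": 0,"ry": 0,"rz": 0,"claw": -1}

```text
clock: 51.15
tcp_pos: [0.565, -0.0277, 0.0804]
orientation: [-3.14, -0.002, 1.352]
ft_force: [0.2, 0.5, 0.9]
opening: 0.0001
grasp_force: 0.0
```

>>> drive_tool:
  deltas:
    - {"dx": 0.4,"dy": -0.098,"dz": 0,"rx": 0,"ry": 0,"rz": 0,"claw": -1}
    - {"dx": 0.4,"dy": -0.098,"dz": 0,"rx": 0,"ry": 0,"rz": 0,"claw": -1}
    - {"dx": 0.4,"dy": -0.098,"dz": 0,"rx": 0,"ry": 0,"rz": 0,"claw": -1}
    - {"dx": 0.4,"dy": -0.098,"dz": 0,"rx": 0,"ry": 0,"rz": 0,"claw": -1}
    - {"dx": 0.4,"dy": -0.098,"dz": 0,"rx": 0,"ry": 0,"rz": 0,"claw": -1}
    - {"dx": 0.4,"dy": -0.098,"dz": 0,"rx": 0,"ry": 0,"rz": 0,"claw": -1}
    - {"dx": 0.4,"dy": -0.098,"dz": 0,"rx": 0,"ry": 0,"rz": 0,"claw": -1}
    - {"dx": 0.4,"dy": -0.098,"dz": 0,"rx": 0,"ry": 0,"rz": 0,"claw": -1}
    - {"dx": 0.4,"dy": -0.098,"dz": 0,"rx": 0,"ry": 0,"rz": 0,"claw": -1}
    - {"dx": 0.4,"dy": -0.098,"dz": 0,"rx": 0,"ry": 0,"rz": 0,"claw": -1}
    - {"dx": 0.4,"dy": -0.098,"dz": 0,"rx": 0,"ry": 0,"rz": 0,"claw": -1}
    - {"dx": 0.4,"dy": -0.098,"dz": 0,"rx": 0,"ry": 0,"rz": 0,"claw": -1}

```text
clock: 52.15
tcp_pos: [0.6626, -0.0501, 0.0803]
orientation: [-3.141, -0.003, 1.353]
ft_force: [-1.1, 0.3, -0.1]
opening: 0.0005
grasp_force: 0.6
```

```bash
cat > m3.py <<'E'
from h import *
s=bot.get_state();print(s["tcp_pos"].round(4),s["ft_force"].round(1))
for n in("top","scene"):
    d=get_image(n)
    for b in blobs(d,(0,140,60),(8,255,255),(330,160,370,225) if n=="top" else (230,200,310,290),5):
        p=ray(d,*b[0],.092);v=p[:2]-[.648,-.0475];print(n,b[0].round(1),b[1],p.round(4),"along u mm",(v@[.97,-.245]*1e3).round(1))
E
python3 m3.py
```

```text
[ 0.6626 -0.0501  0.0803] [-1.1  0.3 -0.1]
scene [246.9 249.3] 64 [ 0.6831 -0.0509  0.092 ] along u mm 34.9
```

>>> drive_tool:
  deltas:
    - {"dx": 0.1,"dy": -0.025,"dz": 0,"rx": 0,"ry": 0,"rz": 0,"claw": -1}
    - {"dx": 0.1,"dy": -0.025,"dz": 0,"rx": 0,"ry": 0,"rz": 0,"claw": -1}
    - {"dx": 0,"dy": 0,"dz": 0,"rx": 0,"ry": 0,"rz": 0,"claw": -1}
    - {"dx": 0,"dy": 0,"dz": 0,"rx": 0,"ry": 0,"rz": 0,"claw": -1}

```text
clock: 52.58
tcp_pos: [0.6629, -0.0502, 0.0799]
orientation: [-3.135, -0.002, 1.353]
ft_force: [-11.3, 1.7, 3.9]
opening: 0.0006
grasp_force: 5.6
```

```bash
python3 m3.py
```

```text
[ 0.6629 -0.0502  0.0799] [-11.3   1.7   3.9]
scene [246.9 249.4] 66 [ 0.6833 -0.0507  0.092 ] along u mm 35.0
```

The lever has reached its stop (11 N, ball no longer moving). Back off, rise, and check everything before handing in.

>>> drive_tool:
  deltas:
    - {"dx": -0.5,"dy": 0.12,"dz": 0,"rx": 0,"ry": 0,"rz": 0,"claw": -1}
    - {"dx": -0.9,"dy": 0.22,"dz": 0,"rx": 0,"ry": 0,"rz": 0,"claw": -1}
    - {"dx": -0.9,"dy": 0.22,"dz": 0,"rx": 0,"ry": 0,"rz": 0,"claw": -1}
    - {"dx": -0.9,"dy": 0.22,"dz": 0.3,"rx": 0,"ry": 0,"rz": 0,"claw": -1}
    - {"dx": 0,"dy": 0,"dz": 1,"rx": 0,"ry": 0,"rz": 0,"claw": -1}
    - {"dx": 0,"dy": 0,"dz": 1,"rx": 0,"ry": 0,"rz": 0,"claw": -1}
    - {"dx": 0,"dy": 0,"dz": 1,"rx": 0,"ry": 0,"rz": 0,"claw": -1}
    - {"dx": 0,"dy": 0,"dz": 1,"rx": 0,"ry": 0,"rz": 0,"claw": -1}
    - {"dx": 0,"dy": 0,"dz": 1,"rx": 0,"ry": 0,"rz": 0,"claw": -1}
    - {"dx": 0,"dy": 0,"dz": 1,"rx": 0,"ry": 0,"rz": 0,"claw": -1}
    - {"dx": 0,"dy": 0,"dz": 0,"rx": 0,"ry": 0,"rz": 0,"claw": -1}
    - {"dx": 0,"dy": 0,"dz": 0,"rx": 0,"ry": 0,"rz": 0,"claw": -1}

```text
clock: 53.68
tcp_pos: [0.6031, -0.0353, 0.208]
orientation: [3.138, -0.003, 1.353]
ft_force: [0.1, 0.4, -0.7]
opening: 0.0005
grasp_force: 0.0
```

>>> drive_tool:
  deltas:
    - {"dx": -0.3,"dy": 1,"dz": 0,"rx": 0,"ry": 0,"rz": 0,"claw": -1}
    - {"dx": -0.3,"dy": 1,"dz": 0,"rx": 0,"ry": 0,"rz": 0,"claw": -1}
    - {"dx": -0.3,"dy": 1,"dz": 0,"rx": 0,"ry": 0,"rz": 0,"claw": -1}
    - {"dx": -0.3,"dy": 1,"dz": 0,"rx": 0,"ry": 0,"rz": 0,"claw": -1}
    - {"dx": -0.3,"dy": 1,"dz": 0,"rx": 0,"ry": 0,"rz": 0,"claw": -1}
    - {"dx": -0.3,"dy": 1,"dz": 0,"rx": 0,"ry": 0,"rz": 0,"claw": -1}
    - {"dx": -0.3,"dy": 1,"dz": 0,"rx": 0,"ry": 0,"rz": 0,"claw": -1}
    - {"dx": -0.3,"dy": 1,"dz": 0,"rx": 0,"ry": 0,"rz": 0,"claw": -1}
    - {"dx": 0,"dy": 1,"dz": 0,"rx": 0,"ry": 0,"rz": 0,"claw": -1}
    - {"dx": 0,"dy": 1,"dz": 0,"rx": 0,"ry": 0,"rz": 0,"claw": -1}
    - {"dx": 0,"dy": 0,"dz": 0,"rx": 0,"ry": 0,"rz": 0,"claw": -1}
    - {"dx": 0,"dy": 0,"dz": 0,"rx": 0,"ry": 0,"rz": 0,"claw": -1}

```text
clock: 54.68
tcp_pos: [0.5534, 0.1656, 0.2055]
orientation: [-3.14, -0.002, 1.355]
ft_force: [0.4, -0.9, -0.5]
opening: 0.0004
grasp_force: 0.0
```

```bash
python3 m3.py; python3 m1.py t5
```

```text
[0.5534 0.1656 0.2055] [ 0.4 -0.9 -0.5]
top [357.8 178.9] 65 [ 0.6823 -0.0564  0.092 ] along u mm 35.4
scene [246.2 249.2] 63 [ 0.6841 -0.0524  0.092 ] along u mm 36.2
probe [ 0.4368 -0.0539] L 0.118 0.028 ang -0.141
pile deck mm [62.1  4.9] [ 67.7 120.7] 89.5 z med 41.8 xr [  3.1 121.3] yr [-28.   31.5]
```

View pics/t5.png

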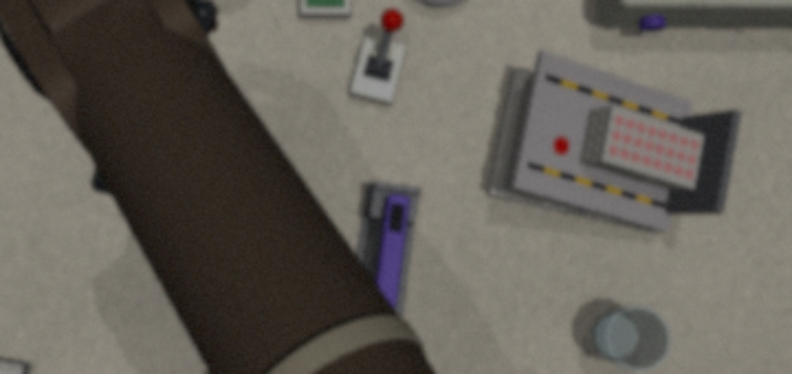

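The lever is fully over (ball at crop (392,20)), the probe is on its cradle, and the pile is flush with its end at the backstop. Handing in.

```bash
python3 -c "
from cell import bot
print(bot.job_done())"
```

```text
the job is handed in; nothing more can be done
None
```

I handed in the finished job at about 55 s on the robot's clock. The probe touched the blue, green and red pads in order and went back on its cradle, all three strip plates are stacked against the backstop, and the lever was then pushed to its stop. I never got the judge's verdict.

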